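# Set out the bench for hot punching

## Task

Get the smithy bench ready for punching: lay the bolster ring flat in the middle of the anvil's face first, then lay the square steel blank flat and centred on top of the ring. Stand the round punch upright on the bench, point up, exactly midway between the anvil and the quench pot, and stand the chisel upright, edge up, exactly midway between the anvil and the wooden block (in either order, before or after the ring and blank). Leave the hammer and the wire brush where they lie.

Things in the scene. Friction and masses are not known exactly. Their poses are not given: they have to be found in the camera images.
- ring_center (a point): Bolster ring: dark steel, outside diameter 56, hole 26, 28 high, about 0.4 kg, lying flat on the bench. The point is its centre, half-way up (14 above its underside); z is the ring's axis.
- blank_center (a point): Blank: plain bright steel square plate 46 x 46 x 16 thick, about 0.3 kg, lying flat on the bench. The point is its centre, half-way up (8 above its underside); x and y run along the sides of the square, z up.
- punch_center (a point): Round punch: dark steel, 84 high, about 0.4 kg, standing on its 40-diameter, 12-high foot; above that (from 16 to 60 above the bench) a straight round shank of diameter 30, then a taper to a blunt 14-diameter point on top. The point listed is on its axis, half-way up (42 above its underside); z is its axis, up.
- chisel_center (a point): Anvil chisel (hardy): dark steel square block 34 x 34, 46 high, with a bright wedge on top that narrows across y to a blunt edge along x, 73 high in all, about 0.4 kg, standing on its square foot. The point is on its axis, half-way up (36.5 above its underside); x runs along the edge, z up. The sides that face +x and -x are 34 apart over the full height.
- anvil_face (a point): Fixed small bench anvil, grey steel, 60 high, with a flat face 130 long (x) by 66 wide (y) and a cone-shaped horn that sticks out 57 beyond the face's end at +x, away from the robot; the base is 110 x 90. The point is the middle of the flat face (horn not counted), at the top, straight above the middle of the anvil; x along the anvil to the horn, z up.
- pot: Fixed quench pot: open round grey metal pot, about 96 in diameter, 58 high, empty, standing beside the anvil's long side, its centre about 240 from the anvil's, straight out across the anvil's length. Which side it stands on varies. Origin: centre of its underside, on the bench.
- block: Fixed square dark wooden block 90 x 90 x 55 high with a steel band, on the other side of the anvil from the pot, its centre about 240 from the anvil's. Origin: centre of its underside, on the bench.
- hammer: Bystander: a wooden-handled hammer lying at the right side of the bench; to be left alone. Origin: near the middle of its length, on the bench.
- brush: Bystander: a flat wire brush with a wooden handle lying at the left side of the bench; to be left alone. Origin: near the middle of its length, on the bench.
Mind the look-alikes: they are no part of the job. What is shaped like the part that bears punch_center but blue, purple or yellow is not meant.

How it is judged:
By the outcome, as a careful person would: the job done as asked, in the order asked, and still so for the second after the job is handed in, with the robot touching nothing.
It also fails if it takes over 106 s, if anything falls off the work surface, if the arm or the gripper's body presses on something with over 40 N, if the wrist force passes 120 N, or if a joint passes its speed limit or range.

## Robot

A 7-joint arm with a two-finger parallel gripper is mounted at the origin on the work surface. World frame = base frame: x ahead of the robot, y to its left, z up, the work surface at z = 0. Lengths are in m, angles in rad, forces in N, time in s.
With the tool pointing down it reaches from about 0.4 to 0.85 m from the base axis. Payload 4.5 kg.
Tool frame: the origin (TCP) lies on the mounting face of the last link; the fingertips stand 166 mm ahead of it and the grasp point (between the pads) lies 147 mm ahead of it; y points along the fingers, z is the direction in which the jaws open and shut, and the axes are right-handed (so a half turn about y gives the same grasp; the last joint's range is limited). The gripper opens to 88 mm and grips with 3 to 60 N. Pads are 18 mm wide; open, the fingers measure 123 mm over their backs; the gripper's body (75 mm by 187 mm) begins 45 mm behind the grasp point.
Start: joints at [-1.296, 0.689, -0.195, 1.565, 0.157, 0.902, -0.215], TCP at [0.149, 0.607, 0.405] pointing down, gripper open.
Joint ranges: [-3.01, 3.01], [-0.46, 2.08], [-1.47, 1.51], [0.13, 2.56], [-1, 4.14], [0.04, 2.09], [-2.66, 2.66]. Speed limits (rad/s): [2.57, 2.57, 3.14, 3.14, 3.14, 3.14, 3.14].

## Interface

Orientations are given as a unit quaternion [x, y, z, w].
In Python, from plant import r gives the robot as it stands.
- The arm moves only by the tool arm_command, never from a script. Its argument "deltas" is a list of rows, each an object of numbers: "dx", "dy", "dz": the shift along the tool's x, y, z each as a share of 1000 mm, from -1 to 1; "wx", "wy", "wz": the turn, a rotation vector about the tool's x, y, z each as a share of 45 degrees, from -1 to 1. In form: [{"dx": .., "dy": .., "dz": .., "wx": .., "wy": .., "wz": ..}, ...]. A call has exactly 5 rows; each row is the pose to reach, as a shift and turn from the pose commanded when the call began, along the tool's axes at that moment; what a row does not reach only later rows make up. A row lasts 1/10 s, in which the tool goes at most 50 mm and 8.59 degrees, less where a joint would pass 70% of its speed; a pose out of reach is approached as far as the arm can. A call with a number of a shift or a turn outside -1 to 1 is refused whole. A call with a gripper value outside its range is refused whole. "claw" is the opening, from -1 (shut) to 1 (fully open), set as the call begins (left out, the last holds). The fingers move at their own pace and stop on an object; "grip_force" is the grip in N (left out, the last holds). Time passes only in rows, so rows that repeat a pose let the fingers close, or fill a call up. It gives the time, the measured TCP pose, the force and the opening at its end, in the units of the state.
- r.get_state(): the state, without advancing time (a new reading comes with each control period).
- r.snapshot(name): name is "scene" or "top" or "wrist"; returns the picture (420x560x3 uint8, red, green, blue); there is no depth.
- r.get_calibration(name): a dict with "vertical_fov" (degrees; the focal length in pixels is half the picture's height over the tangent of half this angle, whatever the lens; pixels are square), "cx", "cy" (the principal point, pixels), "R" (3x3) and "t" (3): a world point X has camera coordinates R X + t. Camera axes: x right, y down, z forward; pixel columns grow to the right and rows downward; lengths in m; the calibration is good to about 2 mm. A picture is of the moment at which its call begins: read the wrist's pose just before it. get_calibration takes no time and is no camera call; for the wrist camera it gives the pose at the moment of the call.
- r.finish_job(): hands the job in, once; it reports no verdict.
The state is a dict: "clock": time; "q": joint angles; "qd": joint speeds; "joint_torque": joint torques, N m; "tool_pos": TCP position; "eef_rot": TCP orientation; "contact_force": force on the tool from outside, world axes, zero at the start; "moment": the same for the moment, N m; "opening": opening from 0.0 (shut) to 1.0 (fully open).
Only numpy, scipy, OpenCV 4.12 (cv2) and the standard library are available. Lean on these libraries where they do the work, as an engineer would, in place of code of your own. Each camera call takes 0.05 s, during which the arm holds its last target.

## Working session

There is one attempt and no reset: what is moved stays moved. The work goes in short steps, Python scripts to look and compute and a tool call to move; the robot and the scene stay as the last step left them, time stands still between calls to the robot, and variables do not carry over. Pictures are saved under pics/ and viewed, and the job is handed in when it is done.

Besides the shell and the picture viewer there is one more tool, called after ">>>" as a command line: name --argument value ..., lists and objects as JSON in quotes. arm_command: Moves the arm, as the interface text tells. Shift numbers are shares of 1000 mm and turn numbers shares of 45 degrees, none past 1 either way. Its arguments: {"type":"object","properties":{"deltas":{"type":"array","items":{"type":"object","properties":{"dx":{"type":"number","minimum":-1,"maximum":1},"dy":{"type":"number","minimum":-1,"maximum":1},"dz":{"type":"number","minimum":-1,"maximum":1},"wx":{"type":"number","minimum":-1,"maximum":1},"wy":{"type":"number","minimum":-1,"maximum":1},"wz":{"type":"number","minimum":-1,"maximum":1}}}},"claw":{"type":"number"},"grip_force":{"type":"number"}},"required":["deltas"]}

```bash
ls; mkdir -p pics
python3 - <<'E'
from plant import r
import cv2
s=r.get_state(); print(s)
for n in ["scene","top","wrist"]:
    c=r.get_calibration(n); print(n,c)
    cv2.imwrite(f"pics/{n}0.png",r.snapshot(n)[:,:,::-1])
E
```

```text
pics
{'clock': 0.0, 'q': array([-1.29617129,  0.68997234, -0.19451165,  1.56633781,  0.15729544,
        0.90248885, -0.2151006 ]), 'qd': array([0.00057656, 0.00146825, 0.00126697, 0.00045449, 0.00021851,
       0.00060574, 0.00061417]), 'joint_torque': array([-4.94165579e-04, -5.27564478e+01, -1.26674004e+00, -1.53428471e+01,
       -5.25512255e-02,  6.55240132e-03,  1.82154322e-04]), 'tool_pos': array([0.1490141 , 0.60663973, 0.40391862]), 'eef_rot': array([ 0.70263088, -0.0849428 ,  0.0848799 , -0.70134868]), 'contact_force': array([ 0.33859475, -0.04042623,  0.06815263]), 'moment': array([ 0.01236456, -0.00226773, -0.02770909]), 'opening': 1.0001586176945423}
scene {'vertical_fov': 42.59570385278763, 'cx': 283.27395614844426, 'cy': 201.10115116535022, 'R': array([[-0.35004282,  0.93658341,  0.01677912],
       [ 0.77436253,  0.29940007, -0.55742468],
       [-0.52709838, -0.18212939, -0.83005794]]), 't': array([ 0.19443583, -0.36657711,  1.81291415])}
top {'vertical_fov': 49.84614524445674, 'cx': 281.9749403812733, 'cy': 211.2537606076902, 'R': array([[-0.0053873 , -0.99973682, -0.02229968],
       [-0.99843369,  0.00661947, -0.05555497],
       [ 0.05568797,  0.02196546, -0.99820658]]), 't': array([0.0224155 , 0.50589114, 1.10735288])}
wrist {'vertical_fov': 66.41125570092542, 'cx': 277.0806037104963, 'cy': 207.87992117590025, 'R': array([[ 2.38713313e-01,  9.71089657e-01, -9.12698705e-04],
       [ 9.24310691e-01, -2.26925709e-01,  3.06846001e-01],
       [ 2.97767863e-01, -7.40918425e-02, -9.51758740e-01]]), 't': array([-0.62356347, -0.040638  ,  0.38950084])}
```

View pics/top0.png

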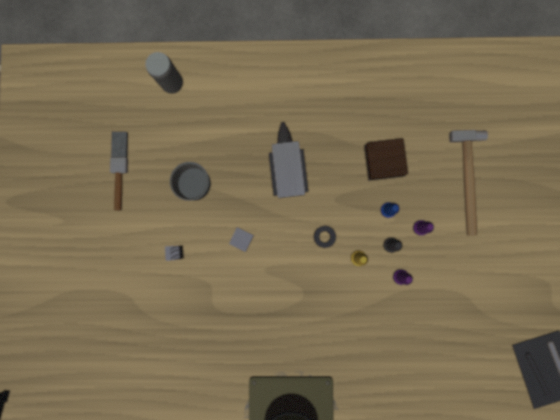

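View pics/scene0.png

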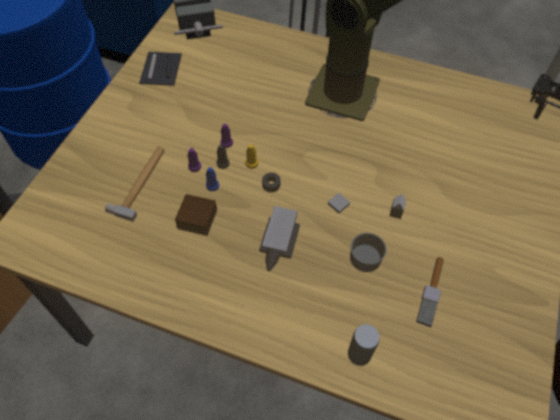

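View pics/wrist0.png

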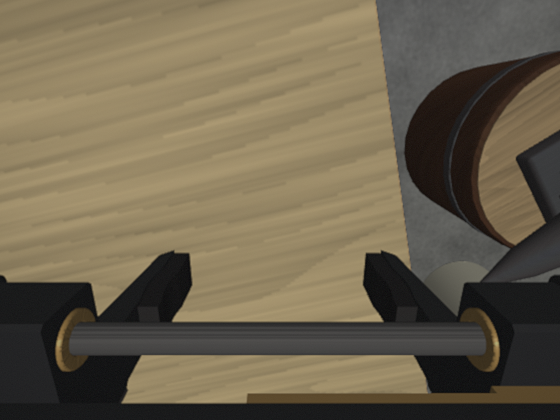

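```bash
cat > h.py <<'E'
import numpy as np, cv2
from plant import r
from scipy.spatial.transform import Rotation as Ro
H=420;W=560
def K(c):
    f=H/2/np.tan(np.radians(c["vertical_fov"])/2); return f
def unproj(c,u,v,z):
    R=np.array(c["R"]);t=np.array(c["t"]);f=K(c)
    d=R.T@np.array([(u-c["cx"])/f,(v-c["cy"])/f,1]); o=-R.T@t
    return o+d*(z-o[2])/d[2]
def proj(c,X):
    R=np.array(c["R"]);t=np.array(c["t"]);f=K(c)
    p=R@np.array(X)+t; return np.array([c["cx"]+f*p[0]/p[2],c["cy"]+f*p[1]/p[2]])
def crop(img,x0,y0,w,h,s,name,rgb=True):
    im=img[y0:y0+h,x0:x0+w]
    im=cv2.resize(im,None,fx=s,fy=s,interpolation=cv2.INTER_CUBIC); cv2.imwrite(name,im)
E
python3 - <<'E'
from h import *
im=cv2.imread("pics/top0.png")
crop(im,150,115,130,150,4,"pics/topL.png")
crop(im,260,115,180,150,4,"pics/topR.png")
c=r.get_calibration("top")
print("cam",-np.array(c["R"]).T@np.array(c["t"]))
for n,u,v,z in [("ring",324.5,236.5,.028),("blank",241.5,239,.016),("chisel",174,252,.05),("anvil",289,169,.06),("pot",191,181,.03),("block",386,158,.055),("punchtop",388,245,.08),("tableL",5,42,0)]:
    print(n,unproj(c,u,v,z).round(4))
print(proj(c,[0,0,0]))
E
```

```text
cam [ 0.44355329 -0.00526264  1.13397156]
ring [ 0.4429 -0.0843  0.028 ]
blank [0.4378 0.1199 0.016 ]
chisel [0.4077 0.2787 0.05  ]
anvil [0.6046 0.001  0.06  ]
pot [0.5814 0.2432 0.03  ]
block [ 0.6298 -0.2314  0.055 ]
punchtop [ 0.4225 -0.2271  0.08  ]
tableL [0.9529 0.7386 0.    ]
[291.1230894 417.7165858]
```

View pics/topL.png

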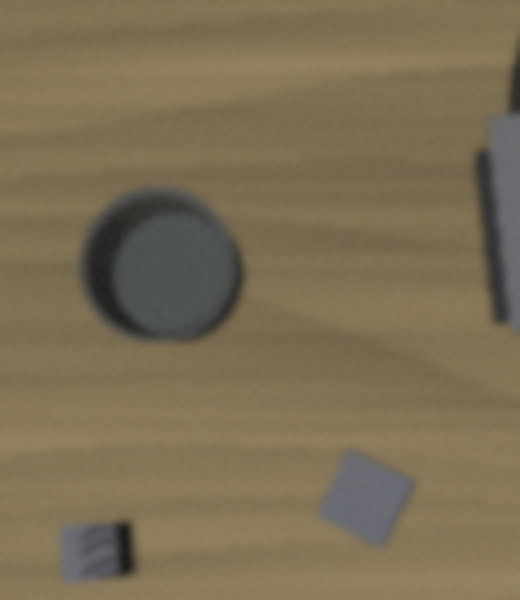

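View pics/topR.png

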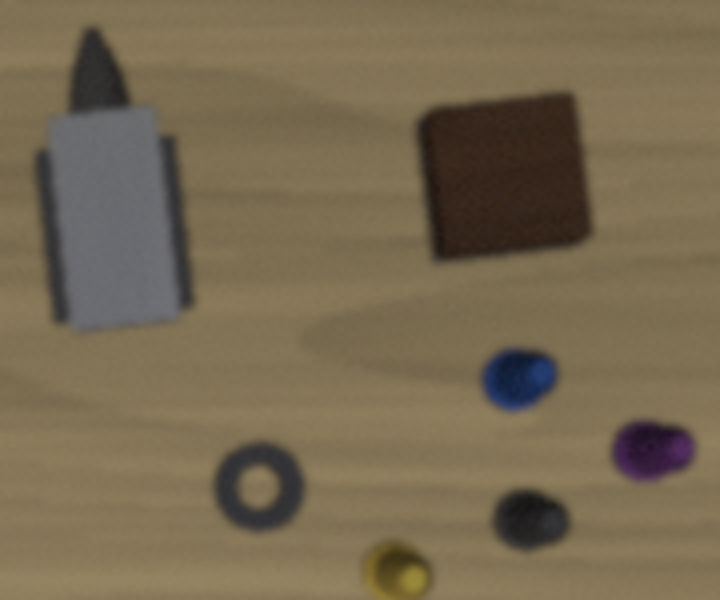

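Run:
```python
from h import *
s=r.get_state(); R=Ro.from_quat(s["eef_rot"]).as_matrix(); print(R.round(3))
c=r.get_calibration("wrist"); Rc=np.array(c["R"]); cam=-Rc.T@np.array(c["t"])
print("cam in tool",(R.T@(cam-s["tool_pos"])).round(4)); print("cam axes in tool\n",(Rc@R).round(3))
c=r.get_calibration("top")
A=[(272.5,145),(299.25,141.25),(305.25,194.5),(278,197.5)]
P=[unproj(c,*a,.06) for a in A]; print(np.round(P,4),np.mean(P,0)); 
for i in range(4): print(np.linalg.norm(P[i]-P[i-1]))
B=[unproj(c,260+a/4,115+b/4,.055) for a,b in [(428,110),(574,95),(591,240),(436,260)]]
print("block",np.round(B,4),np.mean(B,0))
for a,z in [((150+162/4,115+264/4),.058),((260+260/4,115+486/4),.028),((260+553/4,115+521/4),.084),((260+520/4,115+519/4),.006)]:
    print(unproj(c,*a,z).round(4))
Bl=[unproj(c,150+a/4,115+b/4,.016) for a,b in [(352,450),(414,485),(382,547),(318,510)]]
print("blank",np.round(Bl,4),np.mean(Bl,0))
```

```text
[[ 0.971 -0.     0.238]
 [-0.238 -0.001  0.971]
 [ 0.    -1.    -0.001]]
cam in tool [-0.0807  0.0214 -0.0007]
cam axes in tool
 [[ 0.    -0.001  1.   ]
 [ 0.952 -0.307 -0.001]
 [ 0.307  0.952  0.001]]
[[ 0.663   0.0403  0.06  ]
 [ 0.6714 -0.024   0.06  ]
 [ 0.5431 -0.0373  0.06  ]
 [ 0.5364  0.0277  0.06  ]] [0.6034616  0.00165808 0.06      ]
0.1272030381229915
0.06481672344052797
0.12901861683407564
0.06533941187838789
block [[ 0.6678 -0.1867  0.055 ]
 [ 0.676  -0.274   0.055 ]
 [ 0.5884 -0.2824  0.055 ]
 [ 0.5772 -0.19    0.055 ]] [ 0.62736009 -0.23327458  0.055     ]
[0.5779 0.2381 0.058 ]
[ 0.4429 -0.0855  0.028 ]
[ 0.4219 -0.2498  0.084 ]
[ 0.4216 -0.2476  0.006 ]
blank [[0.4663 0.1286 0.016 ]
 [0.4445 0.0901 0.016 ]
 [0.4063 0.11   0.016 ]
 [0.4293 0.1497 0.016 ]] [0.43660542 0.11959685 0.016     ]
```

```bash
cat >> h.py <<'E'
import sys
def go(x,y,z,yaw=0,s=None,tip=None):
    """print the shares from current measured pose to TCP target, yaw deg of tool x, tool y straight down"""
    s=s or r.get_state(); R=Ro.from_quat(s["eef_rot"]); 
    a=np.radians(yaw); X=np.array([np.cos(a),np.sin(a),0]);Y=np.array([0,0,-1.]);Z=np.cross(X,Y)
    T=Ro.from_matrix(np.stack([X,Y,Z],1))
    d=R.inv().apply(np.array([x,y,z])-s["tool_pos"]); w=(R.inv()*T).as_rotvec()/np.radians(45)
    print("t",round(s["clock"],2),"pos",s["tool_pos"].round(4),"d",d.round(4),"w",w.round(4),"open",round(s["opening"],3),"F",s["contact_force"].round(1))
E
python3 -c "
from h import *
go(.4,.3,.45,0)
go(.45,0,.5,0)"
```

```text
t 0.15 pos [0.149  0.6067 0.4041] d [ 0.3169 -0.0455 -0.2381] w [ 1.800e-03 -3.065e-01 -1.000e-04] open 1.0 F [-0.  -0.1 -0.3]
t 0.15 pos [0.149  0.6067 0.4041] d [ 0.437  -0.0951 -0.5176] w [ 1.800e-03 -3.065e-01 -1.000e-04] open 1.0 F [-0.  -0.1 -0.3]
```

>>> arm_command --deltas '[{"dx":0.317,"dy":-0.045,"dz":-0.238,"wy":-0.306},{"dx":0.317,"dy":-0.045,"dz":-0.238,"wy":-0.306},{"dx":0.317,"dy":-0.045,"dz":-0.238,"wy":-0.306},{"dx":0.317,"dy":-0.045,"dz":-0.238,"wy":-0.306},{"dx":0.317,"dy":-0.045,"dz":-0.238,"wy":-0.306}]'

```text
invalid input at $.deltas[0]: expected keys dx, dy, dz, wx, wy, wz
```

```bash
python3 -c "
from h import *
go(.45,0,.5,0)"
```

```text
t 0.15 pos [0.149  0.6067 0.4041] d [ 0.437  -0.0951 -0.5176] w [ 1.800e-03 -3.065e-01 -1.000e-04] open 1.0 F [-0.  -0.1 -0.3]
```

>>> arm_command --deltas '[{"dx":0.317,"dy":-0.045,"dz":-0.238,"wx":0,"wy":-0.306,"wz":0},{"dx":0.317,"dy":-0.045,"dz":-0.238,"wx":0,"wy":-0.306,"wz":0},{"dx":0.317,"dy":-0.045,"dz":-0.238,"wx":0,"wy":-0.306,"wz":0},{"dx":0.317,"dy":-0.045,"dz":-0.238,"wx":0,"wy":-0.306,"wz":0},{"dx":0.317,"dy":-0.045,"dz":-0.238,"wx":0,"wy":-0.306,"wz":0}]'

```text
clock: 0.65
tool_pos: [0.3074, 0.413, 0.433]
eef_rot: [0.707, -0.0, 0.0, -0.707]
contact_force: [1.0, 0.2, 0.9]
opening: 1.004
```

```bash
python3 -c "
from h import *
go(.45,0,.5,0)"
```

```text
t 0.65 pos [0.3074 0.413  0.433 ] d [ 0.1428 -0.0669 -0.4129] w [ 0.0004 -0.0004  0.    ] open 1.004 F [1.  0.2 0.9]
```

>>> arm_command --deltas '[{"dx":0.143,"dy":-0.067,"dz":-0.413,"wx":0,"wy":0,"wz":0},{"dx":0.143,"dy":-0.067,"dz":-0.413,"wx":0,"wy":0,"wz":0},{"dx":0.143,"dy":-0.067,"dz":-0.413,"wx":0,"wy":0,"wz":0},{"dx":0.143,"dy":-0.067,"dz":-0.413,"wx":0,"wy":0,"wz":0},{"dx":0.143,"dy":-0.067,"dz":-0.413,"wx":0,"wy":0,"wz":0}]'

```text
clock: 1.15
tool_pos: [0.3873, 0.1792, 0.4711]
eef_rot: [0.707, -0.0, 0.0, -0.707]
contact_force: [1.2, -0.6, 0.1]
opening: 0.998
```

```bash
python3 -c "
from h import *
go(.45,0,.5,0)"
```

```text
t 1.15 pos [0.3873 0.1792 0.4711] d [ 0.0627 -0.0289 -0.1792] w [ 0.0001 -0.0003  0.0001] open 0.998 F [ 1.2 -0.6  0.1]
```

```bash
cat >> h.py <<'E'
import pickle
def wsnap(tag):
    c=r.get_calibration("wrist"); im=r.snapshot("wrist")[:,:,::-1].copy()
    cv2.imwrite(f"pics/{tag}.png",im); pickle.dump(c,open(f"pics/{tag}.pkl","wb")); return c,im
E
python3 -c "
from h import *
wsnap('w1')"
```

>>> arm_command --deltas '[{"dx":0.063,"dy":-0.03,"dz":-0.179,"wx":0,"wy":0,"wz":0},{"dx":0.063,"dy":-0.03,"dz":-0.179,"wx":0,"wy":0,"wz":0},{"dx":0.063,"dy":-0.03,"dz":-0.179,"wx":0,"wy":0,"wz":0},{"dx":0.063,"dy":-0.03,"dz":-0.179,"wx":0,"wy":0,"wz":0},{"dx":0.063,"dy":-0.03,"dz":-0.179,"wx":0,"wy":0,"wz":0}]'

```text
clock: 1.7
tool_pos: [0.4514, -0.0035, 0.5011]
eef_rot: [0.708, -0.003, 0.005, -0.706]
contact_force: [-0.0, 0.6, 0.9]
opening: 0.997
```

```bash
python3 -c "
from h import *
wsnap('w2')"
```

```text
(no output)
```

View pics/w1.png

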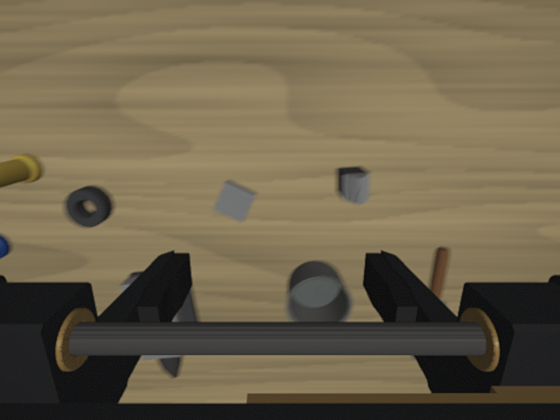

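View pics/w2.png

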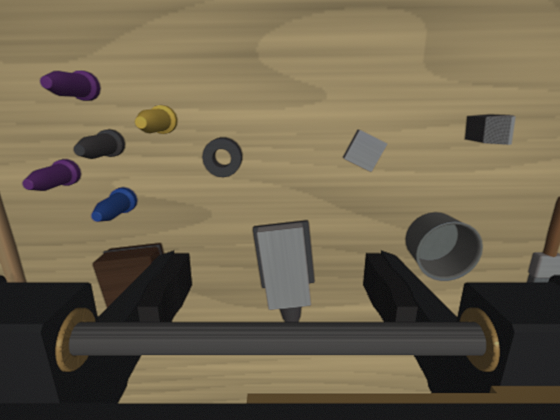

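```bash
python3 -c "
from h import *
im=cv2.imread('pics/w2.png')
crop(im,20,60,240,180,3,'pics/a1.png'); crop(im,240,90,260,200,3,'pics/a2.png')"
```

```text
(no output)
```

View pics/a1.png

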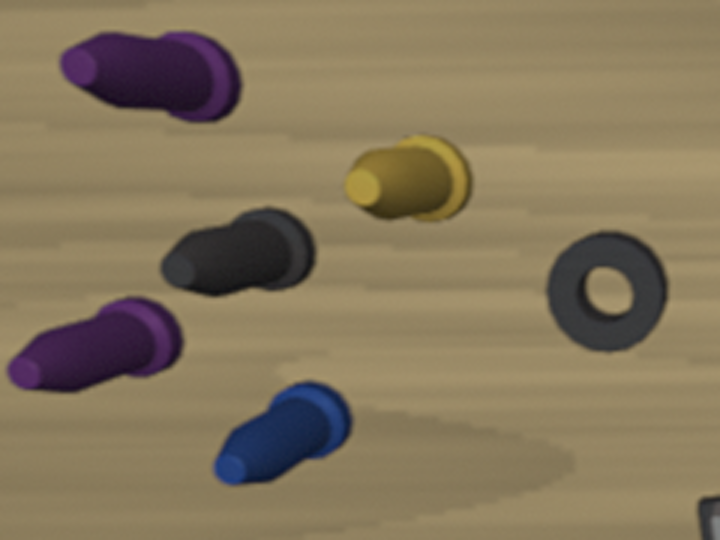

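View pics/a2.png

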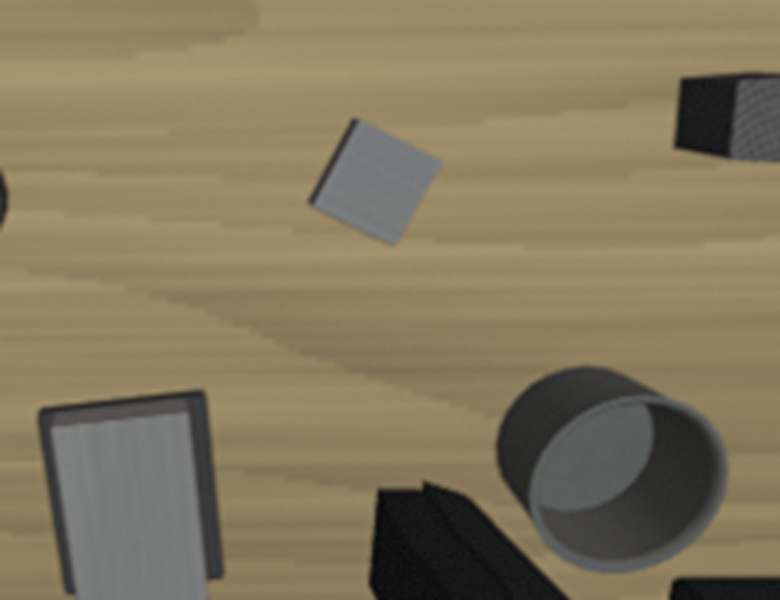

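```bash
cat > m.py <<'E'
from h import *
c=pickle.load(open("pics/w2.pkl","rb"))
def M(n,L,z):
    P=np.array([unproj(c,u,v,z) for u,v in L]); print(n,P[:,:2].round(4).tolist(),"mean",P.mean(0).round(4),[round(float(np.linalg.norm(P[i]-P[i-1])),4) for i in range(len(P))])
a1=lambda x,y:(20+x/3,60+y/3); a2=lambda x,y:(240+x/3,90+y/3)
M("anvil",[(257.3,232.7),(302.7,227),(311,305),(266,310)],.06)
M("ring",[a1(607,291)],.028)
M("blank",[a2(357,119),a2(442,160),a2(396,245),a2(313,204)],.016)
M("potrim",[a2(535,400+60),a2(725,470),a2(628,397),a2(615,572)],.058)
M("punch foot",[a1(278,248)],.012)
M("punch tip",[a1(178,272)],.084)
print("cam",-np.array(c["R"]).T@np.array(c["t"]))
E
python3 m.py
python3 -c "
from h import *
im=cv2.imread('pics/w2.png'); crop(im,450,100,80,60,10,'pics/a3.png');crop(im,230,210,110,110,6,'pics/a4.png')"
```

```text
anvil [[0.5433, -0.034], [0.5354, 0.0299], [0.663, 0.0441], [0.6712, -0.0247]] mean [0.6032 0.0038 0.06  ] [0.1283, 0.0644, 0.1284, 0.0693]
ring [[0.441, -0.0821]] mean [ 0.441  -0.0821  0.028 ] [0.0]
blank [[0.4067, 0.1107], [0.4262, 0.1523], [0.4669, 0.1337], [0.4464, 0.0921]] mean [0.4365 0.1222 0.016 ] [0.0438, 0.0459, 0.0448, 0.0463]
potrim [[0.5631, 0.1958], [0.5693, 0.2873], [0.5314, 0.2352], [0.6242, 0.243]] mean [0.572  0.2403 0.058 ] [0.0772, 0.0917, 0.0644, 0.0931]
punch foot [[0.421, -0.2414]] mean [ 0.421  -0.2414  0.012 ] [0.0]
punch tip [[0.4224, -0.2473]] mean [ 0.4224 -0.2473  0.084 ] [0.0]
cam [ 0.37062282 -0.00314295  0.47959043]
```

View pics/a3.png

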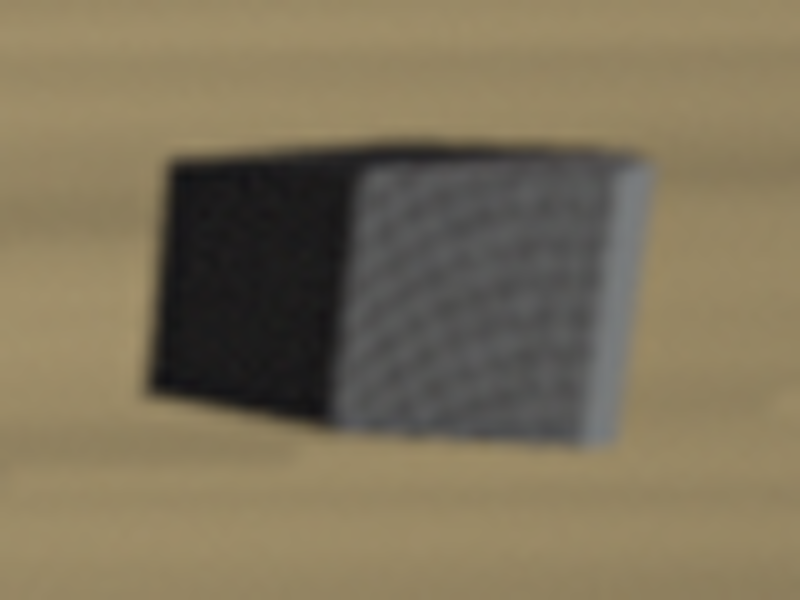

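View pics/a4.png

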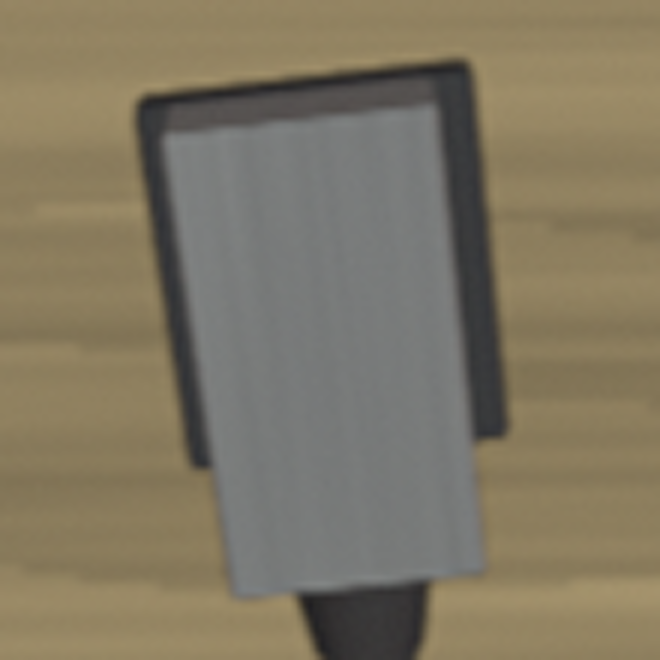

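```bash
cat >> m.py <<'E'
a4=lambda x,y:(230+x/6,210+y/6); a3=lambda x,y:(450+x/10,100+y/10)
M("anvil",[a4(163,133),a4(435,104),a4(486,570),a4(238,597)],.06)
M("chisel edge",[a3(632,160),a3(598,440)],.073)
M("chisel base",[a3(172,162),a3(150,393)],.001)
M("chisel shoulder",[a3(355,165),a3(332,428)],.046)
M("yellow foot",[a1(430,178)],.012)
M("blue foot",[a1(312,419)],.012)
M("purple foot",[a1(141,337),a1(200,77)],.012)
M("yellow tip",[a1(363,188)],.084)
M("blue/pu/pu tip",[a1(230,468),a1(25,373),a1(80,67)],.084)
print(r.get_state()["q"].round(3))
E
python3 m.py
python3 -c "
from h import *
im=cv2.imread('pics/w2.png'); crop(im,80,230,120,90,6,'pics/a5.png');crop(im,390,200,110,90,7,'pics/a6.png')"
```

```text
anvil [[0.5433, -0.034], [0.5354, 0.0299], [0.663, 0.0441], [0.6712, -0.0247]] mean [0.6032 0.0038 0.06  ] [0.1283, 0.0644, 0.1284, 0.0693]
ring [[0.441, -0.0821]] mean [ 0.441  -0.0821  0.028 ] [0.0]
blank [[0.4067, 0.1107], [0.4262, 0.1523], [0.4669, 0.1337], [0.4464, 0.0921]] mean [0.4365 0.1222 0.016 ] [0.0438, 0.0459, 0.0448, 0.0463]
potrim [[0.5631, 0.1958], [0.5693, 0.2873], [0.5314, 0.2352], [0.6242, 0.243]] mean [0.572  0.2403 0.058 ] [0.0772, 0.0917, 0.0644, 0.0931]
punch foot [[0.421, -0.2414]] mean [ 0.421  -0.2414  0.012 ] [0.0]
punch tip [[0.4224, -0.2473]] mean [ 0.4224 -0.2473  0.084 ] [0.0]
cam [ 0.37062282 -0.00314295  0.47959043]
anvil [[0.5425, -0.0342], [0.5359, 0.0296], [0.663, 0.0441], [0.6704, -0.019]] mean [0.6029 0.0051 0.06  ] [0.1288, 0.0641, 0.128, 0.0636]
chisel edge [[0.3883, 0.2832], [0.422, 0.2861]] mean [0.4051 0.2847 0.073 ] [0.0338, 0.0338]
chisel base [[0.3909, 0.2681], [0.4235, 0.2704]] mean [0.4072 0.2693 0.001 ] [0.0327, 0.0327]
chisel shoulder [[0.3896, 0.2664], [0.4234, 0.2697]] mean [0.4065 0.268  0.046 ] [0.0339, 0.0339]
yellow foot [[0.3895, -0.1645]] mean [ 0.3895 -0.1645  0.012 ] [0.0]
blue foot [[0.5066, -0.2387]] mean [ 0.5066 -0.2387  0.012 ] [0.0]
purple foot [[0.4635, -0.3165], [0.344, -0.2638]] mean [ 0.4037 -0.2902  0.012 ] [0.1306, 0.1306]
yellow tip [[0.3901, -0.1668]] mean [ 0.3901 -0.1668  0.084 ] [0.0]
blue/pu/pu tip [[0.5075, -0.2418], [0.464, -0.3207], [0.3439, -0.2691]] mean [ 0.4385 -0.2772  0.084 ] [0.1658, 0.0901, 0.1307]
[ 0.107  0.339 -0.29   1.921  0.123  0.898  1.319]
```

View pics/a5.png

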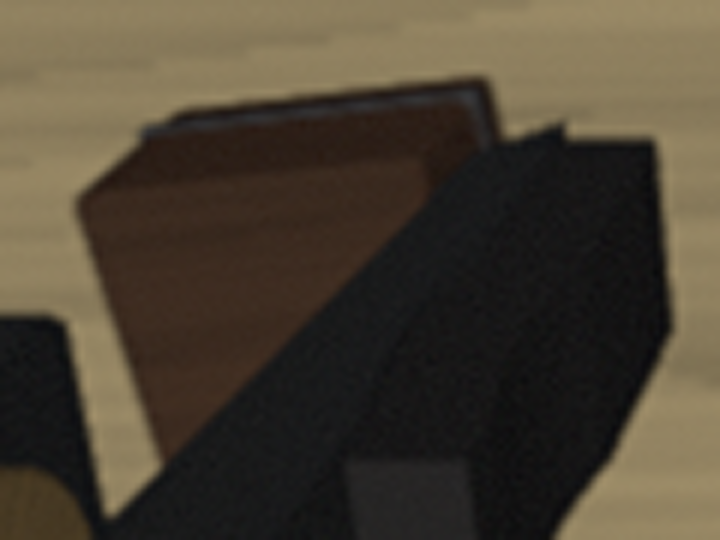

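View pics/a6.png

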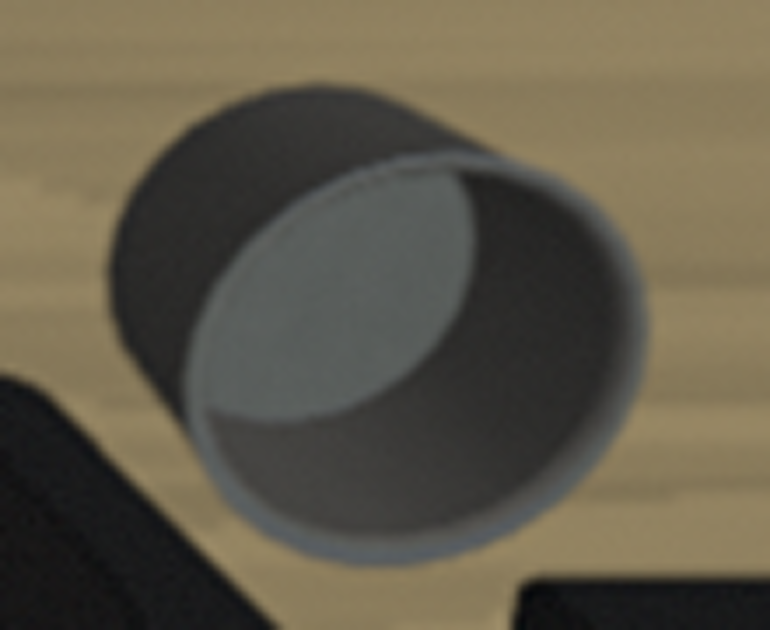

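```bash
cat > m2.py <<'E'
from m import *
a5=lambda x,y:(80+x/6,230+y/6)
M("pot c",[(449.6,251.2)],.058)
M("block near",[a5(80,203),a5(425,158)],.055)
E
python3 m2.py | tail -2
python3 -c "
from h import *
go(.442,-.083,.33,-84)"
```

```text
pot c [[0.576, 0.2424]] mean [0.576  0.2424 0.058 ] [0.0]
block near [[0.5922, -0.2781], [0.5809, -0.1915]] mean [ 0.5865 -0.2348  0.055 ] [0.0874, 0.0874]
t 1.75 pos [ 4.506e-01 -4.000e-04  5.008e-01] d [-0.0081  0.1708 -0.0825] w [2.0000e-04 1.8574e+00 1.2000e-03] open 1.001 F [ 0.   0.8 -0.1]
```

>>> arm_command --deltas '[{"dx":-0.008,"dy":0.17,"dz":-0.083,"wx":0,"wy":0.93,"wz":0},{"dx":-0.008,"dy":0.17,"dz":-0.083,"wx":0,"wy":0.93,"wz":0},{"dx":-0.008,"dy":0.17,"dz":-0.083,"wx":0,"wy":0.93,"wz":0},{"dx":-0.008,"dy":0.17,"dz":-0.083,"wx":0,"wy":0.93,"wz":0},{"dx":-0.008,"dy":0.17,"dz":-0.083,"wx":0,"wy":0.93,"wz":0}]'

```text
clock: 2.25
tool_pos: [0.4401, -0.0812, 0.3268]
eef_rot: [0.661, -0.258, 0.252, -0.658]
contact_force: [-1.0, 1.2, 0.9]
opening: 0.999
```

>>> arm_command --deltas '[{"dx":0,"dy":0,"dz":0,"wx":0,"wy":0.93,"wz":0},{"dx":0,"dy":0,"dz":0,"wx":0,"wy":0.93,"wz":0},{"dx":0,"dy":0,"dz":0,"wx":0,"wy":0.93,"wz":0},{"dx":0,"dy":0,"dz":0,"wx":0,"wy":0.93,"wz":0},{"dx":0,"dy":0,"dz":0,"wx":0,"wy":0.93,"wz":0}]'

```text
clock: 2.75
tool_pos: [0.442, -0.0788, 0.3305]
eef_rot: [-0.526, 0.473, -0.472, 0.526]
contact_force: [0.6, -0.4, 0.5]
opening: 0.999
```

```bash
python3 -c "
from h import *
go(.442,-.083,.33,-84); c,im=wsnap('w3')
print(r.get_state()['q'].round(2)); print(proj(c,[.442,-.083,.028]))"
```

```text
t 2.75 pos [ 0.442  -0.0788  0.3305] d [ 0.0041  0.0005 -0.0005] w [ 0.0005  0.0021 -0.0016] open 0.999 F [ 0.6 -0.4  0.5]
[-0.02  0.61  0.15  2.16 -0.23  0.38  0.42]
[277.95031933 201.04481832]
```

View pics/w3.png

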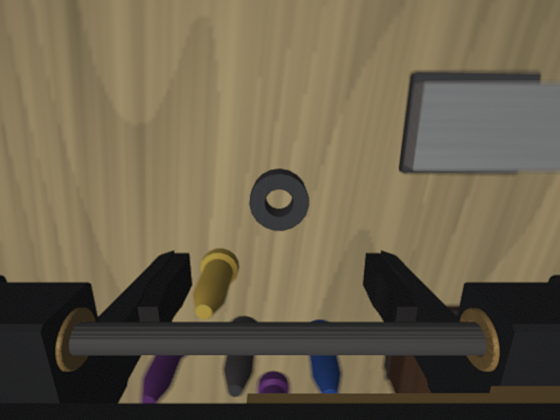

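```bash
python3 -c "
from h import *
im=cv2.imread('pics/w3.png'); crop(im,240,160,80,80,8,'pics/a7.png')"
```

```text
(no output)
```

View pics/a7.png

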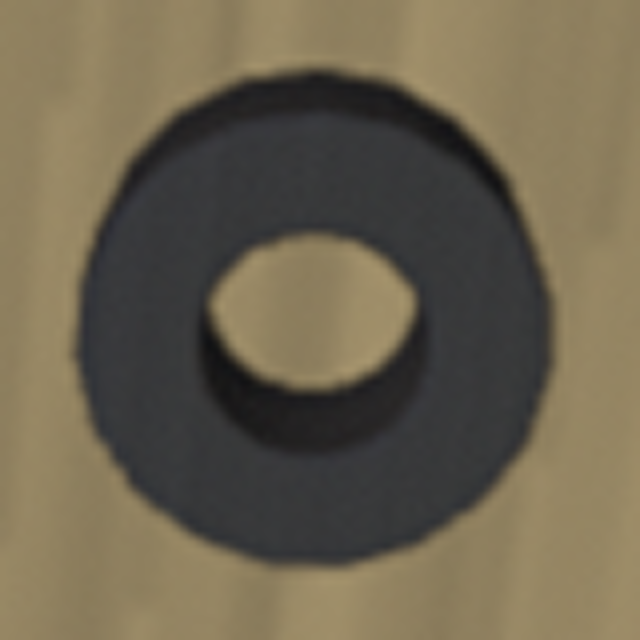

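```bash
python3 -c "
from h import *
c=pickle.load(open('pics/w3.pkl','rb'))
p=unproj(c,279.3,202.6,.028); print(p)
s=r.get_state()
print(unproj(c,277.08-0,207.9,.028))
go(p[0],p[1],.022+.147,-84)"
```

```text
[ 0.44338732 -0.0843457   0.028     ]
[ 0.44190548 -0.08962772  0.028     ]
t 2.8 pos [ 0.4421 -0.0788  0.3305] d [0.0059 0.1615 0.0007] w [ 0.0004 -0.0032 -0.0015] open 0.999 F [ 0.4 -0.6 -0.5]
```

>>> arm_command --deltas '[{"dx":0.006,"dy":0.04,"dz":0.001,"wx":0,"wy":0,"wz":0},{"dx":0.006,"dy":0.08,"dz":0.001,"wx":0,"wy":0,"wz":0},{"dx":0.006,"dy":0.12,"dz":0.001,"wx":0,"wy":0,"wz":0},{"dx":0.006,"dy":0.145,"dz":0.001,"wx":0,"wy":0,"wz":0},{"dx":0.006,"dy":0.16,"dz":0.001,"wx":0,"wy":0,"wz":0}]'

```text
clock: 3.3
tool_pos: [0.4492, -0.0859, 0.1808]
eef_rot: [0.529, -0.476, 0.466, -0.526]
contact_force: [0.0, 0.3, 0.3]
opening: 1.001
```

```bash
python3 -c "
from h import *
go(.4434,-.0843,.022+.147,-84); c,im=wsnap('w4')"
```

```text
t 3.3 pos [ 0.4492 -0.0859  0.1808] d [-0.0022  0.0119 -0.0054] w [ 0.0171  0.0117 -0.0094] open 1.001 F [0.  0.3 0.3]
```

View pics/w4.png

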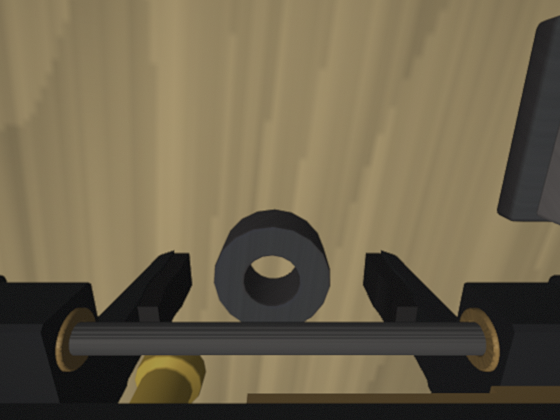

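>>> arm_command --deltas '[{"dx":0,"dy":0,"dz":0,"wx":0,"wy":0,"wz":0},{"dx":0,"dy":0,"dz":0,"wx":0,"wy":0,"wz":0},{"dx":0,"dy":0,"dz":0,"wx":0,"wy":0,"wz":0},{"dx":0,"dy":0,"dz":0,"wx":0,"wy":0,"wz":0},{"dx":0,"dy":0,"dz":0,"wx":0,"wy":0,"wz":0}]'

```text
clock: 3.85
tool_pos: [0.4496, -0.0876, 0.1839]
eef_rot: [0.528, -0.475, 0.469, -0.525]
contact_force: [-0.6, -0.3, 1.3]
opening: 1.002
```

```bash
python3 -c "
from h import *
go(.4434,-.0843,.022+.147,-84)"
```

```text
t 3.85 pos [ 0.4496 -0.0876  0.1839] d [-0.0039  0.0149 -0.0057] w [ 0.0107  0.0064 -0.0049] open 1.002 F [-0.6 -0.3  1.3]
```

```bash
python3 -c "
from h import *
print(r.get_state()['q'].round(3))"
```

```text
[ 0.074  0.921  0.031  2.196 -0.666  0.043  0.868]
```

```bash
cat > fit.py <<'E'
from h import *
import itertools
from scipy.optimize import least_squares
s=r.get_state()
D=[([-1.29617,.68997,-.19451,1.56634,.1573,.90249,-.2151],[.14901,.60664,.40392],[.70263,-.08494,.08488,-.70135]),
([.107,.339,-.29,1.921,.123,.898,1.319],[.4506,-.0004,.5008],None),
([-.02,.61,.15,2.16,-.23,.38,.42],[.442,-.0788,.3305],None),
(s["q"],s["tool_pos"],s["eef_rot"])]
def down(yaw):
    a=np.radians(yaw); X=np.array([np.cos(a),np.sin(a),0]);Y=np.array([0,0,-1.]);return np.stack([X,Y,np.cross(X,Y)],1)
Rm=[Ro.from_quat(D[0][2]).as_matrix(),down(0),down(-84),Ro.from_quat(D[3][2]).as_matrix()]
ax=["z","y","z","y","z","y","z"]
def fk(q,sg,p):
    h,lu,lf,lw,eo=p[:5]; off=np.r_[0,0,0,0,0,0,p[5]]
    L=[h,0,lu,0,lf,0,lw]; R=np.eye(3); x=np.zeros(3)
    for i in range(7):
        if i==0: pass
        x=x+ (R@np.array([0,0,L[i]]) if i in(0,2,4,6) else 0)
        if i==3: x=x+R@np.array([eo,0,0])
        R=R@Ro.from_euler(ax[i],sg[i]*q[i]+off[i]).as_matrix()
        if i==3: x=x-R@np.array([eo,0,0])
    T=np.array([[1,0,0],[0,0,-1],[0,1,0]]).T # tool: y along flange z
    B=np.stack([[1,0,0],[0,0,1],[0,-1,0]],1) # columns tool x,y,z in flange
    return x,R@B
def res(p,sg):
    o=[]
    for (q,x,_),Rr in zip(D,Rm):
        xx,RR=fk(q,sg,p); o+=list((xx-x)*5)+list((RR-Rr).ravel())
    return np.array(o)
if __name__=="__main__":
    best=[]
    for sg in itertools.product([1,-1],repeat=7):
        if sg[0]==1: continue
        for y0 in (0,2,-2):
            f=least_squares(res,[.35,.4,.4,.12,0,y0],args=(sg,)); best.append((f.cost,sg,f.x.round(4)))
    best.sort(key=lambda b:b[0])
    for b in best[:6]: print(b)
E
python3 fit.py
```

```text
(np.float64(0.10158043084566923), (-1, 1, -1, 1, -1, 1, -1), array([ 0.9613,  0.5953,  0.3397,  0.8055, -0.0104, -1.5731]))
(np.float64(0.10158043084566944), (-1, 1, -1, 1, -1, 1, -1), array([ 0.9613,  0.5953,  0.3397,  0.8055, -0.0104, -1.5731]))
(np.float64(0.10158043084566945), (-1, 1, -1, 1, -1, 1, -1), array([ 0.9613,  0.5953,  0.3397,  0.8055, -0.0104,  4.7101]))
(np.float64(0.5752231889713435), (-1, 1, 1, 1, -1, 1, -1), array([-0.3875,  0.59  ,  0.3379, -0.5544, -0.0167, -1.7135]))
(np.float64(0.5752231889713707), (-1, 1, 1, 1, -1, 1, -1), array([-0.3875,  0.59  ,  0.3379, -0.5544, -0.0167, -1.7135]))
(np.float64(0.575223188971425), (-1, 1, 1, 1, -1, 1, -1), array([-0.3875,  0.59  ,  0.3379, -0.5544, -0.0167,  4.5697]))
```

>>> arm_command --deltas '[{"dx":0,"dy":-0.03,"dz":0,"wx":0,"wy":0,"wz":0},{"dx":0,"dy":-0.06,"dz":0,"wx":0,"wy":-0.15,"wz":0},{"dx":0,"dy":-0.06,"dz":0,"wx":0,"wy":-0.34,"wz":0},{"dx":0,"dy":-0.06,"dz":0,"wx":0,"wy":-0.53,"wz":0},{"dx":0,"dy":-0.06,"dz":0,"wx":0,"wy":-0.72,"wz":0}]'

```text
clock: 4.35
tool_pos: [0.4501, -0.0877, 0.244]
eef_rot: [0.639, -0.307, 0.301, -0.638]
contact_force: [0.0, -0.3, -1.1]
opening: 1.002
```

```bash
python3 -c "
from h import *
go(.4434,-.0843,.23,20);print(r.get_state()['q'].round(3))"
```

```text
t 4.35 pos [ 0.4501 -0.0877  0.244 ] d [-0.0068  0.014  -0.003 ] w [-3.0000e-04 -1.5769e+00 -1.2300e-02] open 1.002 F [ 0.  -0.3 -1.1]
[ 0.036  0.794  0.092  2.187 -0.376  0.185  1.153]
```

>>> arm_command --deltas '[{"dx":0,"dy":0,"dz":0,"wx":0,"wy":-0.19,"wz":0},{"dx":0,"dy":0,"dz":0,"wx":0,"wy":-0.38,"wz":0},{"dx":0,"dy":0,"dz":0,"wx":0,"wy":-0.57,"wz":0},{"dx":0,"dy":0,"dz":0,"wx":0,"wy":-0.76,"wz":0},{"dx":0,"dy":0,"dz":0,"wx":0,"wy":-0.95,"wz":0}]'

```text
clock: 4.85
tool_pos: [0.45, -0.0878, 0.2436]
eef_rot: [-0.705, 0.054, -0.047, 0.706]
contact_force: [0.2, -0.0, -0.3]
opening: 1.0
```

```bash
python3 -c "
from h import *
go(.4434,-.0843,.23,20);print(r.get_state()['q'].round(3))"
```

```text
t 4.85 pos [ 0.45   -0.0878  0.2436] d [-0.0069  0.0137  0.0025] w [-0.0047 -0.6272 -0.0116] open 1.0 F [ 0.2 -0.  -0.3]
[ 9.200e-02  7.900e-01  2.000e-03  2.184e+00 -1.900e-02  1.780e-01
  1.539e+00]
```

>>> arm_command --deltas '[{"dx":-0.002,"dy":0,"dz":0,"wx":0,"wy":-0.19,"wz":0},{"dx":-0.004,"dy":0,"dz":0,"wx":0,"wy":-0.38,"wz":-0.006},{"dx":-0.007,"dy":0,"dz":0.003,"wx":0,"wy":-0.57,"wz":-0.012},{"dx":-0.007,"dy":0.01,"dz":0.003,"wx":0,"wy":-0.63,"wz":-0.012},{"dx":-0.007,"dy":0.014,"dz":0.003,"wx":0,"wy":-0.63,"wz":-0.012}]'

```text
clock: 5.35
tool_pos: [0.4434, -0.0838, 0.2288]
eef_rot: [-0.695, -0.121, 0.121, 0.698]
contact_force: [-0.9, 0.5, -0.9]
opening: 0.996
```

```bash
python3 -c "
from h import *
go(.4434,-.0843,.175,20);print(r.get_state()['q'].round(3))"
```

```text
t 5.35 pos [ 0.4434 -0.0838  0.2288] d [-0.0002  0.0538 -0.0007] w [-0.005  -0.0069  0.0008] open 0.996 F [-0.9  0.5 -0.9]
[ 0.11   0.818 -0.039  2.212  0.217  0.116  1.782]
```

```bash
cat >> h.py <<'E'
def gp(x,y,z,yaw=0,tilt=0,q=True):
    """grasp point target; tilt deg: approach tips toward -toolx"""
    s=r.get_state(); R=Ro.from_quat(s["eef_rot"])
    a=np.radians(yaw);t=np.radians(tilt)
    X0=np.array([np.cos(a),np.sin(a),0]);D=np.array([0,0,-1.])
    Y=np.cos(t)*D-np.sin(t)*X0; X=np.cos(t)*X0+np.sin(t)*D; Z=np.cross(X,Y)
    T=Ro.from_matrix(np.stack([X,Y,Z],1))
    p=np.array([x,y,z])-.147*Y
    d=R.inv().apply(p-s["tool_pos"]); w=(R.inv()*T).as_rotvec()/np.radians(45)
    g=s["tool_pos"]+.147*R.as_matrix()[:,1]
    ea=R.as_matrix(); 
    print("t",round(s["clock"],2),"grasp",g.round(4),"yaw",round(float(np.degrees(np.arctan2(ea[1,0],ea[0,0]))),2),"tilt",np.degrees(np.arcsin(-ea[2,0])).round(2),"roll",np.degrees(np.arcsin(ea[2,2])).round(2),"\n d",d.round(4),"w",w.round(4),"open",round(s["opening"],3),"F",s["contact_force"].round(1))
    if q: print(" q",s["q"].round(2))
E
python3 -c "
from h import *
gp(.4434,-.0843,.1,5,6)"
```

```text
t 5.35 grasp [ 0.4433 -0.0832  0.0818] yaw 19.69 tilt -0.03 roll 0.23 
 d [ 0.0147 -0.0174 -0.0043] w [0.012  0.3264 0.1327] open 0.996 F [-0.9  0.5 -0.9]
 q [ 0.11  0.82 -0.04  2.21  0.22  0.12  1.78]
```

>>> arm_command --deltas '[{"dx":0.005,"dy":-0.006,"dz":-0.002,"wx":0.004,"wy":0.11,"wz":0.045},{"dx":0.01,"dy":-0.012,"dz":-0.003,"wx":0.008,"wy":0.22,"wz":0.09},{"dx":0.0147,"dy":-0.017,"dz":-0.004,"wx":0.012,"wy":0.326,"wz":0.133},{"dx":0.0147,"dy":0.01,"dz":-0.004,"wx":0.012,"wy":0.326,"wz":0.133},{"dx":0.0147,"dy":0.02,"dz":-0.004,"wx":0.012,"wy":0.326,"wz":0.133}]'

```text
clock: 5.85
tool_pos: [0.4587, -0.0823, 0.208]
eef_rot: [0.707, -0.007, -0.068, -0.704]
contact_force: [-0.7, -0.2, 0.6]
opening: 0.998
```

```bash
python3 -c "
from h import *
c,im=wsnap('w5');gp(.4434,-.0843,.022,5,6)"
```

```text
t 5.9 grasp [ 0.4423 -0.0836  0.061 ] yaw 5.03 tilt 6.2 roll 0.01 
 d [ 0.0048  0.0386 -0.0007] w [-0.0002  0.0006 -0.0044] open 1.001 F [-0.9 -0.4 -0.8]
 q [ 0.08  0.88 -0.01  2.13  0.09  0.25  1.64]
```

View pics/w5.png

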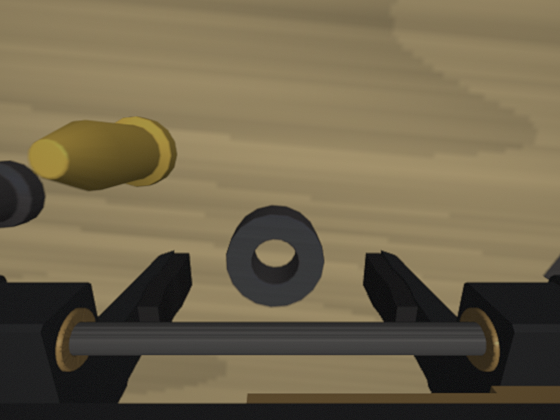

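```bash
python3 -c "
from h import *
c=pickle.load(open('pics/w5.pkl','rb'))
for v in (258,261,264): print(unproj(c,275,v,.028))
im=cv2.imread('pics/w5.png'); crop(im,215,195,120,120,6,'pics/a8.png')"
```

```text
[ 0.43946681 -0.08550625  0.028     ]
[ 0.44120685 -0.0853572   0.028     ]
[ 0.44295396 -0.08520754  0.028     ]
```

View pics/a8.png

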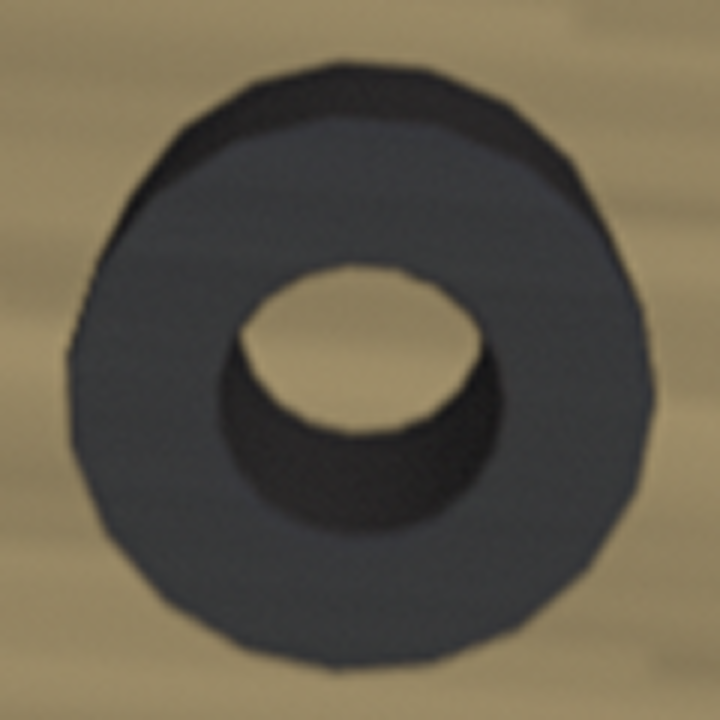

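```bash
python3 -c "
from h import *
gp(.4422,-.0852,.022,5,6)"
```

```text
t 5.9 grasp [ 0.4423 -0.0836  0.061 ] yaw 5.03 tilt 6.2 roll 0.01 
 d [ 0.0035  0.0387 -0.0015] w [-0.0002  0.0006 -0.0044] open 1.001 F [-0.9 -0.4 -0.8]
 q [ 0.08  0.88 -0.01  2.13  0.09  0.25  1.64]
```

>>> arm_command --deltas '[{"dx":0.0035,"dy":0.015,"dz":-0.0015,"wx":0,"wy":0,"wz":0},{"dx":0.0035,"dy":0.028,"dz":-0.0015,"wx":0,"wy":0,"wz":0},{"dx":0.0035,"dy":0.0385,"dz":-0.0015,"wx":0,"wy":0,"wz":0},{"dx":0.0035,"dy":0.0385,"dz":-0.0015,"wx":0,"wy":0,"wz":0},{"dx":0.0035,"dy":0.0385,"dz":-0.0015,"wx":0,"wy":0,"wz":0}]'

```text
clock: 6.4
tool_pos: [0.4581, -0.084, 0.1709]
eef_rot: [0.707, -0.006, -0.068, -0.704]
contact_force: [0.1, -0.3, 0.1]
opening: 0.999
```

```bash
python3 -c "
from h import *
gp(.4422,-.0852,.022,5,6)"
```

```text
t 6.4 grasp [ 0.4427 -0.0854  0.0247] yaw 5.07 tilt 6.03 roll -0.01 
 d [-0.0003  0.0027  0.0002] w [ 0.0003  0.0016 -0.0007] open 0.999 F [ 0.1 -0.3  0.1]
 q [0.07 0.95 0.   2.13 0.09 0.17 1.64]
```

>>> arm_command --deltas '[{"dx":0,"dy":0.002,"dz":0,"wx":0,"wy":0,"wz":0},{"dx":0,"dy":0.002,"dz":0,"wx":0,"wy":0,"wz":0},{"dx":0,"dy":0.002,"dz":0,"wx":0,"wy":0,"wz":0},{"dx":0,"dy":0.002,"dz":0,"wx":0,"wy":0,"wz":0},{"dx":0,"dy":0.002,"dz":0,"wx":0,"wy":0,"wz":0}]' --claw -0.2 --grip_force 25

```text
clock: 6.9
tool_pos: [0.4581, -0.084, 0.169]
eef_rot: [0.707, -0.005, -0.068, -0.704]
contact_force: [-0.5, 0.4, 2.0]
opening: 0.634
```

```bash
python3 -c "
from h import *
gp(.4422,-.0852,.12,5,6)"
```

```text
t 6.9 grasp [ 0.4429 -0.0853  0.0228] yaw 5.1 tilt 5.97 roll -0.01 
 d [-0.0107 -0.0966  0.0002] w [0.0004 0.0023 0.0006] open 0.634 F [-0.5  0.4  2. ]
 q [0.07 0.95 0.   2.13 0.09 0.16 1.64]
```

>>> arm_command --deltas '[{"dx":-0.004,"dy":-0.04,"dz":0,"wx":0,"wy":0,"wz":0},{"dx":-0.009,"dy":-0.085,"dz":0,"wx":0,"wy":0,"wz":0},{"dx":-0.013,"dy":-0.125,"dz":0,"wx":0,"wy":0,"wz":0},{"dx":-0.013,"dy":-0.125,"dz":0,"wx":0,"wy":0,"wz":0},{"dx":-0.013,"dy":-0.125,"dz":0,"wx":0,"wy":0,"wz":0}]'

```text
clock: 7.4
tool_pos: [0.4581, -0.084, 0.2948]
eef_rot: [0.707, -0.005, -0.068, -0.704]
contact_force: [-0.5, 0.3, -3.9]
opening: 0.635
```

```bash
python3 -c "
from h import *
gp(.6033,.0016,.13,5,6);c,im=wsnap('w6')"
```

```text
t 7.4 grasp [ 0.4431 -0.0854  0.1486] yaw 5.09 tilt 5.91 roll -0.02 
 d [0.1686 0.0012 0.0724] w [0.0006 0.002  0.002 ] open 0.635 F [-0.5  0.3 -3.9]
 q [ 0.09  0.7  -0.03  2.1   0.08  0.45  1.66]
```

View pics/w6.png

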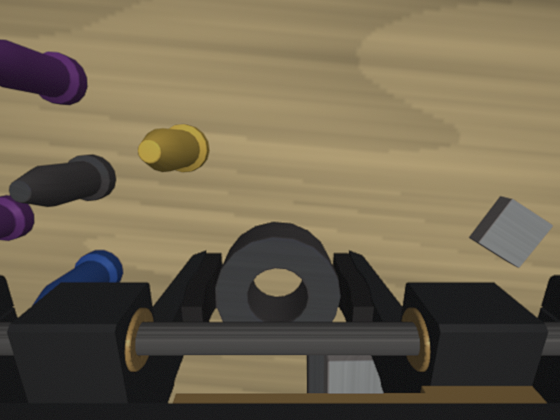

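```bash
python3 -c "
from h import *
c=pickle.load(open('pics/w6.pkl','rb'))
for v in (294,297,300): print(unproj(c,277.5,v,.1538))
im=cv2.imread('pics/w6.png'); crop(im,200,210,150,120,5,'pics/a9.png')"
```

```text
[ 0.44080594 -0.08569582  0.1538    ]
[ 0.44220832 -0.08557093  0.1538    ]
[ 0.44361662 -0.08544551  0.1538    ]
```

View pics/a9.png

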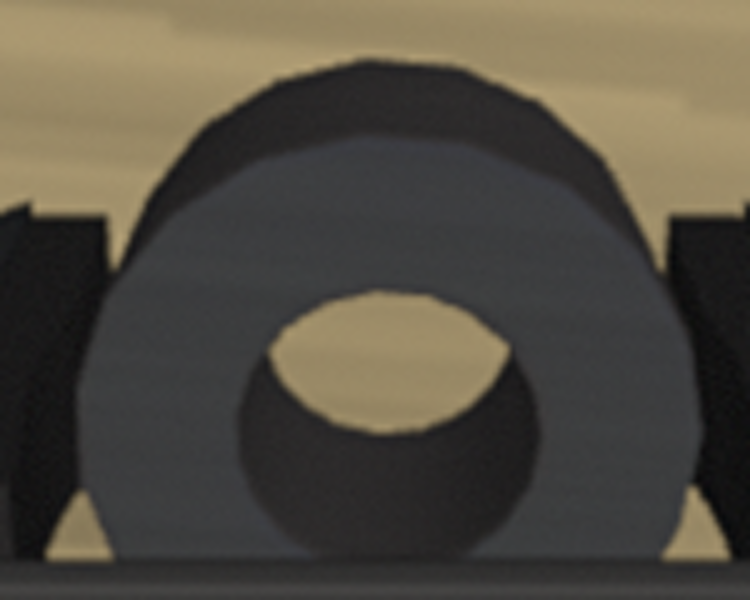

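>>> arm_command --deltas '[{"dx":0.04,"dy":0,"dz":0.018,"wx":0,"wy":0,"wz":0},{"dx":0.085,"dy":0,"dz":0.036,"wx":0,"wy":0,"wz":0},{"dx":0.125,"dy":0,"dz":0.054,"wx":0,"wy":0,"wz":0},{"dx":0.165,"dy":0,"dz":0.072,"wx":0,"wy":0,"wz":0},{"dx":0.1685,"dy":0.001,"dz":0.0725,"wx":0,"wy":0,"wz":0}]'

```text
clock: 7.95
tool_pos: [0.622, 0.0083, 0.2729]
eef_rot: [0.706, -0.002, -0.069, -0.705]
contact_force: [-0.9, 0.5, -2.3]
opening: 0.631
```

```bash
python3 -c "
from h import *
gp(.6033,.0016,.082,5,6);c,im=wsnap('w7')
print(unproj(c,0,0,.06),proj(c,[.5427,-.0373,.06]),proj(c,[.5362,.0282,.06]))"
```

```text
t 7.95 grasp [0.6071 0.0075 0.1266] yaw 5.45 tilt 5.81 roll 0.24 
 d [ 0.0007  0.0448 -0.0052] w [-0.0042  0.0099  0.0042] open 0.631 F [-0.9  0.5 -2.3]
 q [-0.07  0.87 -0.03  1.63  0.02  0.74  1.56]
[ 0.47877779 -0.15958213  0.06      ] [213.59698987 138.13064242] [321.90026826 137.62370072]
```

View pics/w7.png

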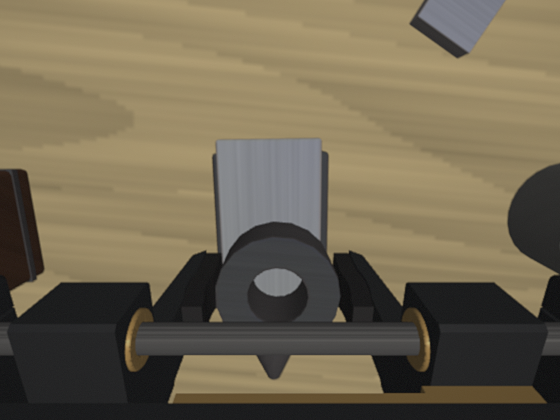

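```bash
python3 -c "
from h import *
c=pickle.load(open('pics/w7.pkl','rb'))
a=unproj(c,216.5,140.5,.06);b=unproj(c,321.5,139,.06);print(a,b,np.linalg.norm(a-b))
e=b-a; yaw=np.arctan2(-e[0],e[1]); print('yaw',np.degrees(yaw))
yaw=np.radians(6.2)
m=(a+b)/2+.065*np.array([np.cos(yaw),np.sin(yaw),0]); print('anvil c',m)
p=unproj(c,277.8,295.5,.1318); print('ring',p,'grasp .6071 .0075')
gp(.6035,.0022,.082,5,6)
"
```

```text
[ 0.54394157 -0.03546861  0.06      ] [0.53703547 0.02805816 0.06      ] 0.06390105665321841
yaw 6.2043593658212615
anvil c [0.60510833 0.00331473 0.06      ]
ring [0.60555652 0.00735253 0.1318    ] grasp .6071 .0075
t 8.0 grasp [0.6045 0.0049 0.1263] yaw 5.34 tilt 6.06 roll 0.12 
 d [ 0.0033  0.0442 -0.0025] w [-0.0018  0.0074 -0.0014] open 0.635 F [ 0.8  0.2 -4.2]
 q [-0.07  0.87 -0.02  1.64  0.03  0.74  1.56]
```

>>> arm_command --deltas '[{"dx":0,"dy":0,"dz":-0.002,"wx":0,"wy":0.006,"wz":0},{"dx":0,"dy":0,"dz":-0.002,"wx":0,"wy":0.006,"wz":0},{"dx":0,"dy":0,"dz":-0.002,"wx":0,"wy":0.006,"wz":0},{"dx":0,"dy":0,"dz":-0.002,"wx":0,"wy":0.006,"wz":0},{"dx":0,"dy":0,"dz":-0.002,"wx":0,"wy":0.006,"wz":0}]'

```text
clock: 8.5
tool_pos: [0.6184, 0.0008, 0.2762]
eef_rot: [0.707, -0.007, -0.066, -0.704]
contact_force: [0.5, 0.0, -3.9]
opening: 0.636
```

```bash
python3 -c "
from h import *
gp(.6035,.0022,.082,5,6);c,im=wsnap('w8')
crop(im,190,120,160,120,5,'pics/b1.png')
crop(im,200,210,150,120,5,'pics/b2.png')"
```

```text
t 8.5 grasp [ 6.031e-01 -6.000e-04  1.300e-01] yaw 4.79 tilt 5.99 roll -0.04 
 d [0.0056 0.0476 0.0028] w [ 0.0003 -0.0046  0.0002] open 0.636 F [ 0.5  0.  -3.9]
 q [-0.06  0.86 -0.02  1.64  0.02  0.74  1.56]
```

View pics/b1.png

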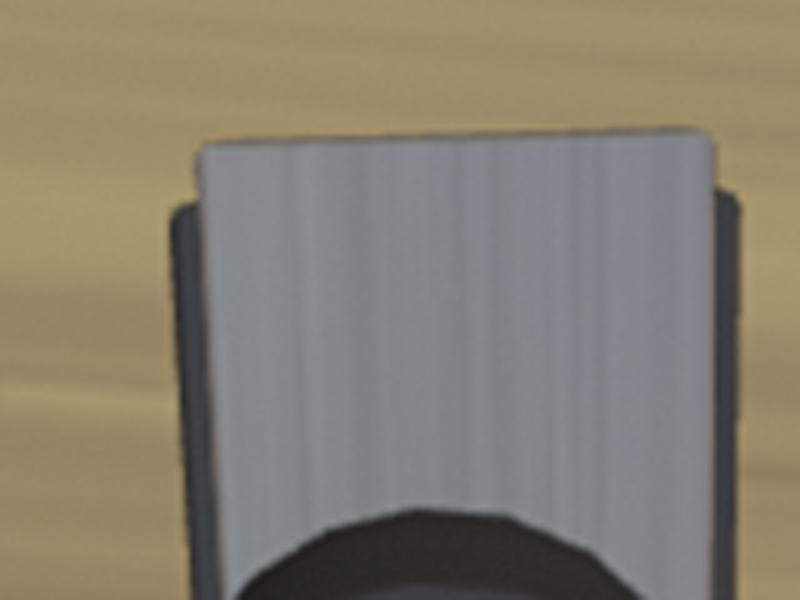

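View pics/b2.png

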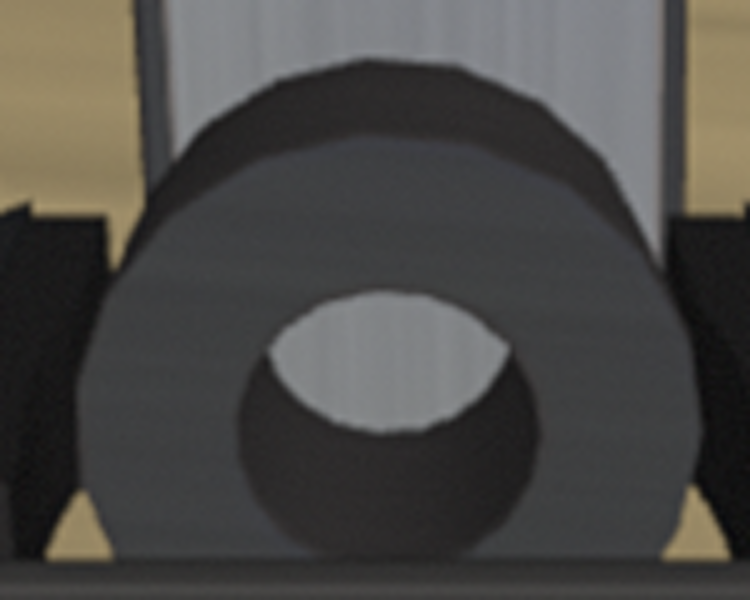

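```bash
cat > anv.py <<'E'
from h import *
c=pickle.load(open('pics/w8.pkl','rb'))
a=unproj(c,229.9,149,.06);b=unproj(c,332.7,146.2,.06);print(a,b,np.linalg.norm(a-b))
e=b-a; yaw=np.arctan2(-e[0],e[1]); print('yaw',np.degrees(yaw))
yaw=np.radians(6.2)
m=(a+b)/2+.065*np.array([np.cos(yaw),np.sin(yaw),0]); print('anvil c',m)
p=unproj(c,277.8,295.5,.1352); print('ring',p,'grasp .6031 -.0006')
print(m-p)
E
python3 anv.py
```

```text
[ 0.54389205 -0.03537942  0.06      ] [0.53685149 0.0282544  0.06      ] 0.06402212286674518
yaw 6.313624861713715
anvil c [0.60499159 0.00345745 0.06      ]
ring [ 0.60160828 -0.00073818  0.1352    ] grasp .6031 -.0006
[ 0.0033833   0.00419563 -0.0752    ]
```

```bash
python3 -c "
from h import *
gp(.605,.0027,.085,5,6)"
```

```text
t 8.55 grasp [ 6.033e-01 -5.000e-04  1.300e-01] yaw 4.8 tilt 5.98 roll -0.03 
 d [0.0067 0.0445 0.003 ] w [ 0.0003 -0.0043  0.0004] open 0.63 F [-0.9  0.3 -4. ]
 q [-0.06  0.86 -0.02  1.64  0.02  0.74  1.56]
```

>>> arm_command --deltas '[{"dx":0.003,"dy":0.015,"dz":0.003,"wx":0,"wy":-0.004,"wz":0},{"dx":0.006,"dy":0.03,"dz":0.003,"wx":0,"wy":-0.004,"wz":0},{"dx":0.0067,"dy":0.0435,"dz":0.003,"wx":0,"wy":-0.004,"wz":0},{"dx":0.0067,"dy":0.0445,"dz":0.003,"wx":0,"wy":-0.004,"wz":0},{"dx":0.0067,"dy":0.0445,"dz":0.003,"wx":0,"wy":-0.004,"wz":0}]'

```text
clock: 9.05
tool_pos: [0.62, 0.0042, 0.2299]
eef_rot: [0.707, -0.007, -0.068, -0.704]
contact_force: [-0.4, -0.5, -3.0]
opening: 0.635
```

```bash
python3 -c "
from h import *
gp(.605,.0027,.0828,5,6)"
```

```text
t 9.05 grasp [0.6044 0.0027 0.0838] yaw 5.0 tilt 6.11 roll -0.02 
 d [ 0.0004  0.0009 -0.0001] w [ 0.0004  0.0001 -0.0025] open 0.635 F [-0.4 -0.5 -3. ]
 q [-0.07  0.93 -0.02  1.65  0.03  0.67  1.55]
```

Lower the last 1.2 mm.

>>> arm_command --deltas '[{"dx":0.0005,"dy":0.0006,"dz":0,"wx":0,"wy":0,"wz":0},{"dx":0.0005,"dy":0.0012,"dz":0,"wx":0,"wy":0,"wz":0},{"dx":0.0005,"dy":0.0014,"dz":0,"wx":0,"wy":0,"wz":0},{"dx":0.0005,"dy":0.0014,"dz":0,"wx":0,"wy":0,"wz":0},{"dx":0.0005,"dy":0.0014,"dz":0,"wx":0,"wy":0,"wz":0}]'

```text
clock: 9.55
tool_pos: [0.6208, 0.0042, 0.2297]
eef_rot: [0.707, -0.006, -0.068, -0.704]
contact_force: [0.5, -0.9, -3.3]
opening: 0.639
```

```bash
python3 -c "
from h import *
gp(.605,.0027,.0828,5,6)"
```

```text
t 9.55 grasp [0.6056 0.0029 0.0835] yaw 5.0 tilt 5.98 roll -0.02 
 d [-0.0005  0.0008 -0.0002] w [0.0004 0.0001 0.0005] open 0.639 F [ 0.5 -0.9 -3.3]
 q [-0.07  0.93 -0.02  1.65  0.03  0.66  1.55]
```

>>> arm_command --deltas '[{"dx":0,"dy":0.0006,"dz":0,"wx":0,"wy":0,"wz":0},{"dx":0,"dy":0.001,"dz":0,"wx":0,"wy":0,"wz":0},{"dx":0,"dy":0.0014,"dz":0,"wx":0,"wy":0,"wz":0},{"dx":0,"dy":0.0014,"dz":0,"wx":0,"wy":0,"wz":0},{"dx":0,"dy":0.0014,"dz":0,"wx":0,"wy":0,"wz":0}]'

```text
clock: 10.05
tool_pos: [0.6207, 0.0043, 0.2283]
eef_rot: [0.707, -0.006, -0.068, -0.704]
contact_force: [0.2, 1.2, -0.4]
opening: 0.638
```

```bash
python3 -c "
from h import *
gp(.605,.0027,.0828,5,6)"
```

```text
t 10.05 grasp [0.6055 0.0029 0.0821] yaw 5.01 tilt 5.98 roll -0.01 
 d [-0.0005 -0.0006 -0.0002] w [0.0004 0.0002 0.0004] open 0.638 F [ 0.2  1.2 -0.4]
 q [-0.07  0.94 -0.02  1.65  0.03  0.66  1.55]
```

>>> arm_command --deltas '[{"dx":0,"dy":0,"dz":0,"wx":0,"wy":0,"wz":0},{"dx":0,"dy":0,"dz":0,"wx":0,"wy":0,"wz":0},{"dx":0,"dy":0,"dz":0,"wx":0,"wy":0,"wz":0},{"dx":0,"dy":0,"dz":0,"wx":0,"wy":0,"wz":0},{"dx":0,"dy":0,"dz":0,"wx":0,"wy":0,"wz":0}]' --claw 0.9

```text
clock: 10.55
tool_pos: [0.6207, 0.0043, 0.2282]
eef_rot: [0.707, -0.006, -0.068, -0.704]
contact_force: [-0.1, -0.4, -0.9]
opening: 0.95
```

>>> arm_command --deltas '[{"dx":-0.004,"dy":-0.04,"dz":0,"wx":0,"wy":0,"wz":0},{"dx":-0.009,"dy":-0.085,"dz":0,"wx":0,"wy":0,"wz":0},{"dx":-0.014,"dy":-0.13,"dz":0,"wx":0,"wy":0,"wz":0},{"dx":-0.016,"dy":-0.15,"dz":0,"wx":0,"wy":0,"wz":0},{"dx":-0.016,"dy":-0.15,"dz":0,"wx":0,"wy":0,"wz":0}]'

```text
clock: 11.05
tool_pos: [0.6214, 0.0042, 0.3826]
eef_rot: [0.707, -0.004, -0.065, -0.704]
contact_force: [0.2, 0.3, -0.5]
opening: 0.951
```

```bash
python3 -c "
from h import *
gp(.4365,.121,.12,-25,6);c,im=wsnap('w9')
im=r.snapshot('top')[:,:,::-1].copy();cv2.imwrite('pics/t9.png',im);crop(im,260,110,70,100,6,'pics/t9c.png')"
```

```text
t 11.05 grasp [0.6072 0.0029 0.2363] yaw 4.99 tilt 5.57 roll -0.03 
 d [-0.1487  0.1314  0.1248] w [0.0679 0.6631 0.0095] open 0.951 F [ 0.2  0.3 -0.5]
 q [-0.07  0.73 -0.02  1.56  0.02  0.96  1.56]
```

View pics/w9.png

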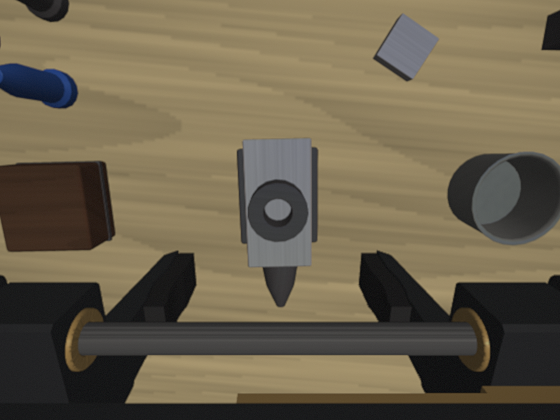

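View pics/t9c.png

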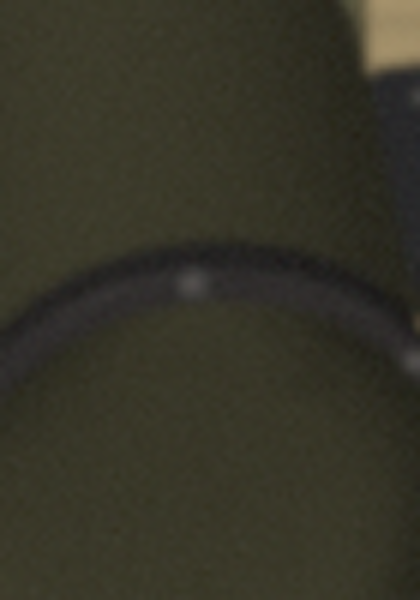

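```bash
python3 -c "
from h import *
im=cv2.imread('pics/w9.png')
crop(im,225,125,110,150,5,'pics/b3.png');crop(im,0,150,130,110,6,'pics/b4.png');crop(im,440,140,120,110,6,'pics/b5.png')"
```

```text
(no output)
```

View pics/b3.png

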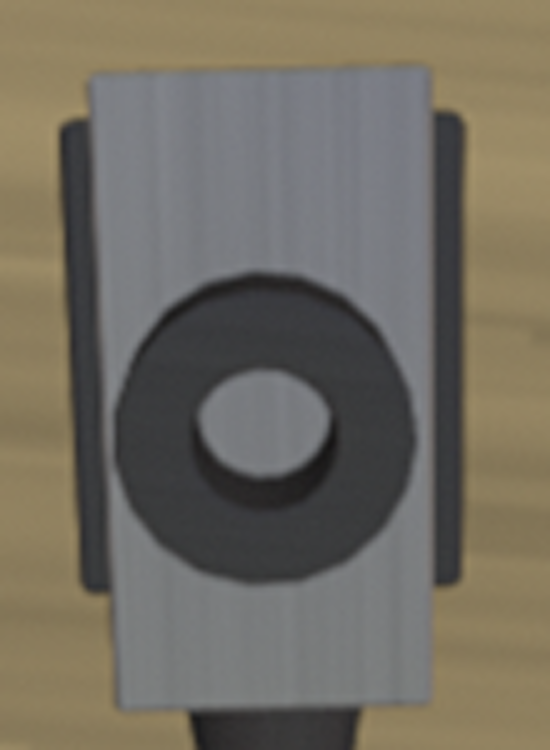

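View pics/b4.png

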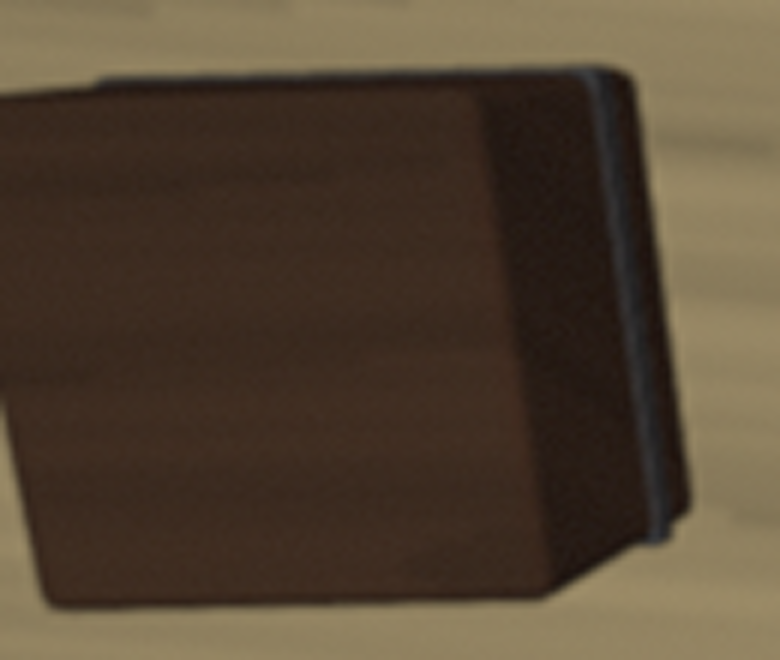

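View pics/b5.png

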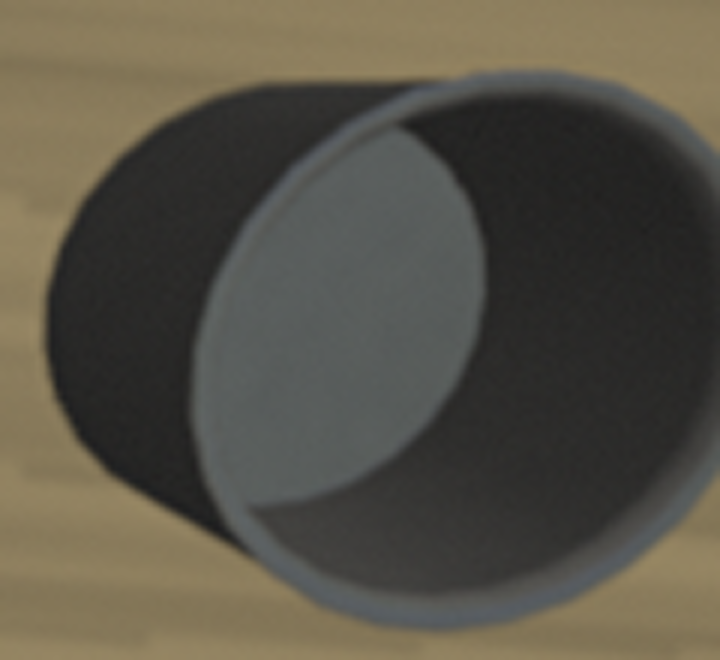

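```bash
cat > m9.py <<'E'
from h import *
from scipy.optimize import least_squares
c=pickle.load(open('pics/w9.pkl','rb'))
U=lambda L,k,x0,y0,z:np.array([unproj(c,x0+u/k,y0+v/k,z) for u,v in L])
A=U([(90,74),(430,67),(432,704),(118,709)],5,225,125,.06)
print("anvil",A[:,:2].round(4).tolist(),A.mean(0).round(4),[np.linalg.norm(A[i]-A[i-1]).round(4) for i in range(4)])
dx=(A[2]+A[3]-A[0]-A[1]); print("yaw",np.degrees(np.arctan2(dx[1],dx[0])))
print("ring",U([(265.5,431),(265.5,437)],5,225,125,.088).round(4))
B=U([(482,90),(545,598),(45,605)],6,0,150,.055); print("block",B.round(4).tolist(),[np.linalg.norm(B[1]-B[0]),np.linalg.norm(B[2]-B[1])],"c",(B[0]+B[2])/2)
P=U([(193,390),(520,70),(640,100),(450,630),(300,580),(600,590),(690,505)],6,440,140,.058)
f=least_squares(lambda p:np.linalg.norm(P[:,:2]-p[:2],axis=1)-p[2],[.58,.24,.048]); print("pot",f.x,f.fun.round(4))
E
python3 m9.py
```

```text
anvil [[0.5438, -0.0351], [0.537, 0.0286], [0.664, 0.0429], [0.6707, -0.0212]] [0.6039 0.0038 0.06  ] [np.float64(0.1276), np.float64(0.0641), np.float64(0.1278), np.float64(0.0645)]
yaw 6.354242974921358
ring [[0.6033 0.0032 0.088 ]
 [0.6044 0.0033 0.088 ]]
block [[0.5816, -0.1919, 0.055], [0.6681, -0.1849, 0.055], [0.6769, -0.2706, 0.055]] [np.float64(0.0868258586171973), np.float64(0.08615729556464187)] c [ 0.62923058 -0.23121787  0.055     ]
pot [0.57800728 0.24111964 0.04654578] [ 0.0007  0.0004 -0.0005  0.0003 -0.0013  0.0011 -0.0005]
```

```bash
python3 -c "
from h import *
gp(.437,.1200,.1,-25,6)"
```

```text
t 11.15 grasp [0.6048 0.0029 0.2325] yaw 5.01 tilt 6.01 roll -0.01 
 d [-0.1443  0.1483  0.1236] w [ 7.010e-02  6.632e-01 -1.000e-04] open 0.95 F [-0.6  0.2 -0.4]
 q [-0.07  0.73 -0.02  1.56  0.02  0.95  1.56]
```

>>> arm_command --deltas '[{"dx":-0.036,"dy":0.01,"dz":0.031,"wx":0.014,"wy":0.13,"wz":0},{"dx":-0.072,"dy":0.03,"dz":0.062,"wx":0.028,"wy":0.26,"wz":0},{"dx":-0.105,"dy":0.055,"dz":0.09,"wx":0.042,"wy":0.4,"wz":0},{"dx":-0.13,"dy":0.09,"dz":0.112,"wx":0.056,"wy":0.53,"wz":0},{"dx":-0.144,"dy":0.13,"dz":0.124,"wx":0.07,"wy":0.663,"wz":0}]'

```text
clock: 11.65
tool_pos: [0.4502, 0.1158, 0.2634]
eef_rot: [-0.682, 0.19, -0.116, 0.697]
contact_force: [0.4, 0.8, -0.3]
opening: 0.949
```

>>> arm_command --deltas '[{"dx":0,"dy":0.015,"dz":0,"wx":0,"wy":0,"wz":0},{"dx":0,"dy":0.018,"dz":0,"wx":0,"wy":0,"wz":0},{"dx":0,"dy":0.018,"dz":0,"wx":0,"wy":0,"wz":0},{"dx":0,"dy":0.018,"dz":0,"wx":0,"wy":0,"wz":0},{"dx":0,"dy":0.018,"dz":0,"wx":0,"wy":0,"wz":0}]'

```text
clock: 12.15
tool_pos: [0.4524, 0.1146, 0.2474]
eef_rot: [-0.681, 0.189, -0.118, 0.698]
contact_force: [-0.2, 0.5, 0.4]
opening: 0.948
```

```bash
python3 -c "
from h import *
gp(.437,.1200,.1,-25,6)
c,im=wsnap('w10');crop(im,200,150,160,120,5,'pics/b6.png')"
```

```text
t 12.15 grasp [0.4388 0.1211 0.1012] yaw -25.04 tilt 5.9 roll 0.06 
 d [-0.0008  0.0013 -0.0016] w [-0.0015 -0.0009  0.0023] open 0.948 F [-0.2  0.5  0.4]
 q [-0.32  0.79  0.    2.13 -0.25  0.31  1.05]
```

View pics/w10.png

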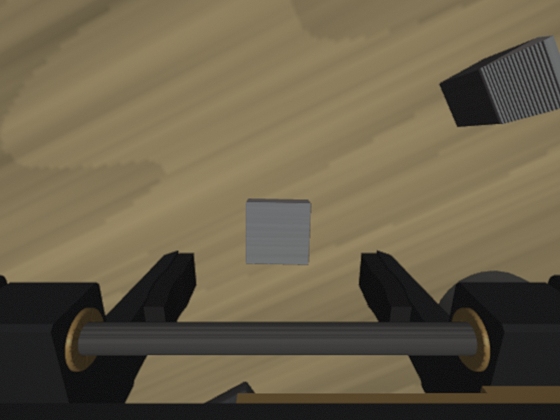

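View pics/b6.png

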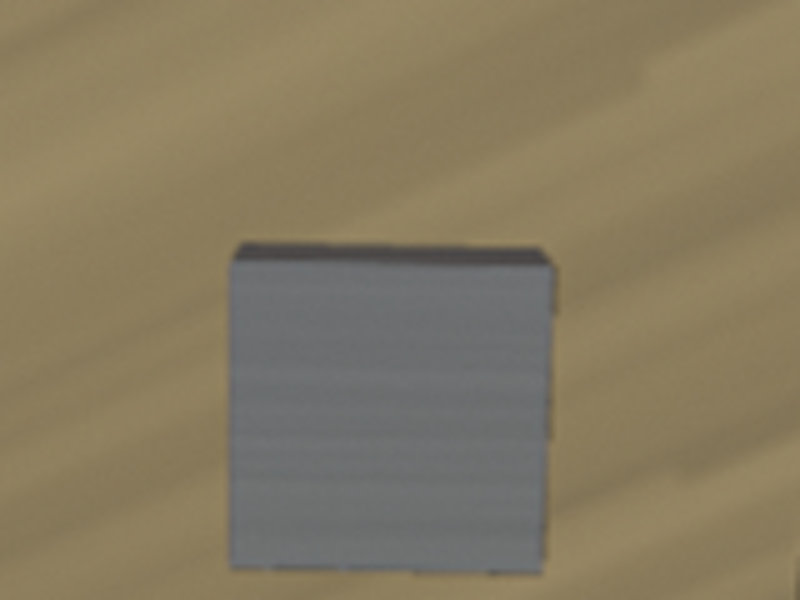

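```bash
python3 -c "
from h import *
c=pickle.load(open('pics/w10.pkl','rb'))
P=np.array([unproj(c,200+u/5,150+v/5,.016) for u,v in [(230,261),(553,266),(544,573),(230,569)]])
print(P.round(4),P.mean(0),[np.linalg.norm(P[i]-P[i-1]).round(4) for i in range(4)])
for i,j in ((0,1),(3,2),(0,3),(1,2)):
  d=P[j]-P[i]; print(np.degrees(np.arctan2(d[1],d[0])))
m=P.mean(0); b=.0015*np.array([np.cos(np.radians(-25)),np.sin(np.radians(-25))]); print(m[:2]+b)
gp(m[0]+b[0],m[1]+b[1],.0205,-26,6)"
```

```text
[[0.4068 0.1115 0.016 ]
 [0.4264 0.1518 0.016 ]
 [0.4673 0.1323 0.016 ]
 [0.4475 0.0915 0.016 ]] [0.4369982  0.12175677 0.016     ] [np.float64(0.0453), np.float64(0.0448), np.float64(0.0452), np.float64(0.0454)]
64.01537594092841
64.12220157046359
-26.21033727670871
-25.468925191163887
[0.43835766 0.12112284]
t 12.2 grasp [0.4387 0.1212 0.1012] yaw -25.03 tilt 5.9 roll 0.06 
 d [ 0.0083  0.0803 -0.0004] w [0.0008 0.0215 0.0022] open 0.949 F [-1.1 -0.3 -1. ]
 q [-0.32  0.79  0.    2.13 -0.25  0.31  1.05]
```

>>> arm_command --deltas '[{"dx":0.004,"dy":0.03,"dz":0,"wx":0,"wy":0.02,"wz":0.002},{"dx":0.008,"dy":0.055,"dz":0,"wx":0,"wy":0.02,"wz":0.002},{"dx":0.008,"dy":0.07,"dz":0,"wx":0,"wy":0.02,"wz":0.002},{"dx":0.008,"dy":0.077,"dz":0,"wx":0,"wy":0.02,"wz":0.002},{"dx":0.008,"dy":0.077,"dz":0,"wx":0,"wy":0.02,"wz":0.002}]'

```text
clock: 12.7
tool_pos: [0.4517, 0.1148, 0.1692]
eef_rot: [-0.68, 0.195, -0.121, 0.696]
contact_force: [-0.9, -0.1, 0.2]
opening: 0.951
```

```bash
python3 -c "
from h import *
gp(.4383,.1212,.0225,-26,6)"
```

```text
t 12.7 grasp [0.4375 0.1214 0.023 ] yaw -25.91 tilt 6.1 roll -0.1 
 d [ 0.0006  0.0004 -0.0001] w [ 0.0025  0.002  -0.0023] open 0.951 F [-0.9 -0.1  0.2]
 q [-0.29  0.95 -0.05  2.13 -0.26  0.14  1.06]
```

>>> arm_command --deltas '[{"dx":0,"dy":0,"dz":0,"wx":0,"wy":0,"wz":0},{"dx":0,"dy":0,"dz":0,"wx":0,"wy":0,"wz":0},{"dx":0,"dy":0,"dz":0,"wx":0,"wy":0,"wz":0},{"dx":0,"dy":0,"dz":0,"wx":0,"wy":0,"wz":0},{"dx":0,"dy":0,"dz":0,"wx":0,"wy":0,"wz":0}]' --claw -0.4

```text
clock: 13.2
tool_pos: [0.4518, 0.115, 0.1697]
eef_rot: [-0.68, 0.195, -0.122, 0.696]
contact_force: [-1.3, -0.5, 0.5]
opening: 0.52
```

```bash
python3 -c "
from h import *
gp(.4383,.1212,.17,-26,6)"
```

```text
t 13.2 grasp [0.4377 0.1216 0.0235] yaw -25.89 tilt 6.06 roll -0.07 
 d [-0.0149 -0.1458 -0.0005] w [ 0.0018  0.0025 -0.0012] open 0.52 F [-1.3 -0.5  0.5]
 q [-0.29  0.95 -0.05  2.14 -0.26  0.14  1.06]
```

>>> arm_command --deltas '[{"dx":-0.004,"dy":-0.04,"dz":0,"wx":0,"wy":0,"wz":0},{"dx":-0.009,"dy":-0.085,"dz":0,"wx":0,"wy":0,"wz":0},{"dx":-0.0135,"dy":-0.13,"dz":0,"wx":0,"wy":0,"wz":0},{"dx":-0.0155,"dy":-0.15,"dz":0,"wx":0,"wy":0,"wz":0},{"dx":-0.0155,"dy":-0.15,"dz":0,"wx":0,"wy":0,"wz":0}]'

```text
clock: 13.7
tool_pos: [0.4527, 0.1151, 0.3225]
eef_rot: [-0.68, 0.193, -0.123, 0.697]
contact_force: [1.2, 1.1, -3.1]
opening: 0.518
```

```bash
python3 -c "
from h import *
gp(.605,.003,.15,6,6);c,im=wsnap('w11');crop(im,200,210,160,130,5,'pics/b7.png')"
```

```text
t 13.7 grasp [0.4394 0.1219 0.1762] yaw -25.87 tilt 5.84 roll 0.11 
 d [ 0.2006  0.0058 -0.0263] w [-0.0755 -0.7045  0.0042] open 0.518 F [ 1.2  1.1 -3.1]
 q [-0.36  0.65  0.06  2.08 -0.23  0.5   1.02]
```

View pics/b7.png

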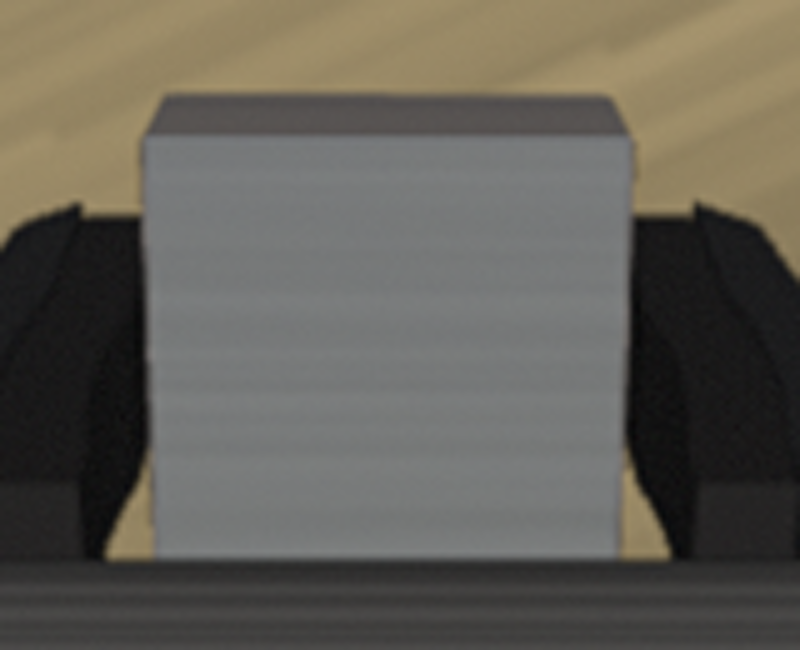

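```bash
python3 -c "
from h import *
c=pickle.load(open('pics/w11.pkl','rb'))
p=unproj(c,277.6,237,.1687); d=p-np.array([.4394,.1219,.1687]); a=np.radians(-25.87); print(p,d@[np.cos(a),np.sin(a),0],d@[-np.sin(a),np.cos(a),0])"
```

```text
[0.41780358 0.13165096 0.1687    ] -0.023686806180951443 -0.0006494001160459718
```

>>> arm_command --deltas '[{"dx":0.05,"dy":0.001,"dz":-0.006,"wx":-0.015,"wy":-0.14,"wz":0},{"dx":0.1,"dy":0.002,"dz":-0.013,"wx":-0.03,"wy":-0.28,"wz":0},{"dx":0.145,"dy":0.003,"dz":-0.019,"wx":-0.045,"wy":-0.42,"wz":0},{"dx":0.18,"dy":0.005,"dz":-0.024,"wx":-0.06,"wy":-0.56,"wz":0},{"dx":0.2,"dy":0.006,"dz":-0.026,"wx":-0.075,"wy":-0.7,"wz":0.004}]'

```text
clock: 14.25
tool_pos: [0.6203, 0.0019, 0.2895]
eef_rot: [0.708, -0.004, -0.076, -0.702]
contact_force: [-1.3, -0.2, -2.9]
opening: 0.514
```

>>> arm_command --deltas '[{"dx":0,"dy":0,"dz":0,"wx":0,"wy":0,"wz":0},{"dx":0,"dy":0,"dz":0,"wx":0,"wy":0,"wz":0},{"dx":0,"dy":0,"dz":0,"wx":0,"wy":0,"wz":0},{"dx":0,"dy":0,"dz":0,"wx":0,"wy":0,"wz":0},{"dx":0,"dy":0,"dz":0,"wx":0,"wy":0,"wz":0}]'

```text
clock: 14.75
tool_pos: [0.6186, 0.0057, 0.2931]
eef_rot: [0.707, -0.003, -0.075, -0.703]
contact_force: [-0.1, -0.2, -2.7]
opening: 0.519
```

```bash
python3 -c "
from h import *
gp(.6055,.003,.1125,6,6);c,im=wsnap('w12');"
```

```text
t 14.75 grasp [0.6025 0.004  0.147 ] yaw 5.84 tilt 6.33 roll -0.03 
 d [ 0.0058  0.034  -0.0013] w [ 0.0003 -0.0036 -0.0074] open 0.519 F [-0.1 -0.2 -2.7]
 q [-0.06  0.84 -0.04  1.63  0.04  0.78  1.55]
```

View pics/w12.png

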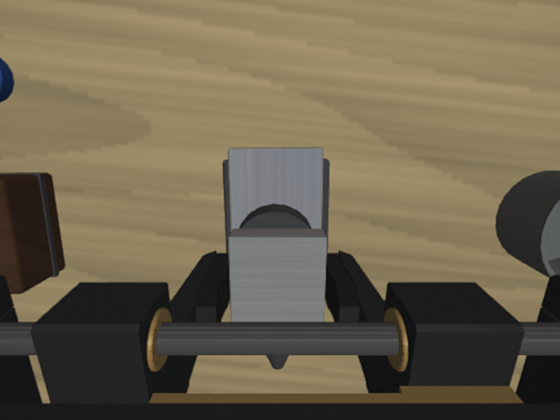

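>>> arm_command --deltas '[{"dx":0.0054,"dy":0.012,"dz":-0.0013,"wx":0,"wy":-0.003,"wz":-0.006},{"dx":0.0054,"dy":0.024,"dz":-0.0013,"wx":0,"wy":-0.003,"wz":-0.006},{"dx":0.0054,"dy":0.033,"dz":-0.0013,"wx":0,"wy":-0.003,"wz":-0.006},{"dx":0.0054,"dy":0.033,"dz":-0.0013,"wx":0,"wy":-0.003,"wz":-0.006},{"dx":0.0054,"dy":0.033,"dz":-0.0013,"wx":0,"wy":-0.003,"wz":-0.006}]'

```text
clock: 15.3
tool_pos: [0.6207, 0.0038, 0.259]
eef_rot: [0.707, -0.001, -0.074, -0.703]
contact_force: [-0.7, 0.5, -3.0]
opening: 0.519
```

```bash
python3 -c "
from h import *
gp(.605,.003,.111,6,6)"
```

```text
t 15.3 grasp [0.6052 0.0021 0.1128] yaw 5.92 tilt 6.11 roll -0.03 
 d [-0.0002  0.0018  0.0009] w [ 0.0005 -0.0017 -0.0023] open 0.519 F [-0.7  0.5 -3. ]
 q [-0.06  0.89 -0.04  1.64  0.05  0.72  1.55]
```

>>> arm_command --deltas '[{"dx":0,"dy":0.0005,"dz":0.0009,"wx":0,"wy":0,"wz":-0.002},{"dx":0,"dy":0.001,"dz":0.0009,"wx":0,"wy":0,"wz":-0.002},{"dx":0,"dy":0.0014,"dz":0.0009,"wx":0,"wy":0,"wz":-0.002},{"dx":0,"dy":0.0014,"dz":0.0009,"wx":0,"wy":0,"wz":-0.002},{"dx":0,"dy":0.0014,"dz":0.0009,"wx":0,"wy":0,"wz":-0.002}]'

```text
clock: 15.8
tool_pos: [0.6208, 0.0047, 0.2583]
eef_rot: [0.707, -0.0, -0.073, -0.703]
contact_force: [0.1, 0.1, -3.3]
opening: 0.516
```

```bash
python3 -c "
from h import *
gp(.605,.003,.111,6,6)"
```

```text
t 15.8 grasp [0.6057 0.003  0.1121] yaw 5.92 tilt 5.94 roll -0.03 
 d [-0.0004  0.0012 -0.    ] w [ 0.0006 -0.0018  0.0014] open 0.516 F [ 0.1  0.1 -3.3]
 q [-0.06  0.89 -0.04  1.64  0.05  0.71  1.55]
```

>>> arm_command --deltas '[{"dx":0,"dy":0.0005,"dz":0,"wx":0,"wy":0,"wz":0.001},{"dx":0,"dy":0.001,"dz":0,"wx":0,"wy":0,"wz":0.001},{"dx":-0.0003,"dy":0.0014,"dz":0,"wx":0,"wy":0,"wz":0.001},{"dx":-0.0003,"dy":0.0014,"dz":0,"wx":0,"wy":0,"wz":0.001},{"dx":-0.0003,"dy":0.0014,"dz":0,"wx":0,"wy":0,"wz":0.001}]'

```text
clock: 16.3
tool_pos: [0.6206, 0.0047, 0.2574]
eef_rot: [0.707, -0.0, -0.073, -0.703]
contact_force: [0.2, -0.3, 2.8]
opening: 0.52
```

```bash
python3 -c "
from h import *
gp(.605,.003,.111,6,6)"
```

```text
t 16.3 grasp [0.6055 0.003  0.1112] yaw 5.92 tilt 5.93 roll -0.03 
 d [-0.0003  0.0002 -0.    ] w [ 0.0006 -0.0017  0.0016] open 0.52 F [ 0.2 -0.3  2.8]
 q [-0.06  0.89 -0.04  1.64  0.05  0.71  1.55]
```

Contact (net +2.8 N). Release and retreat.

>>> arm_command --deltas '[{"dx":0,"dy":0,"dz":0,"wx":0,"wy":0,"wz":0},{"dx":0,"dy":0,"dz":0,"wx":0,"wy":0,"wz":0},{"dx":0,"dy":0,"dz":0,"wx":0,"wy":0,"wz":0},{"dx":0,"dy":0,"dz":0,"wx":0,"wy":0,"wz":0},{"dx":0,"dy":0,"dz":0,"wx":0,"wy":0,"wz":0}]' --claw 0.6

```text
clock: 16.8
tool_pos: [0.6203, 0.0046, 0.2568]
eef_rot: [0.707, -0.0, -0.073, -0.703]
contact_force: [-0.6, -0.3, 0.1]
opening: 0.799
```

>>> arm_command --deltas '[{"dx":-0.004,"dy":-0.04,"dz":0,"wx":0,"wy":0,"wz":0},{"dx":-0.009,"dy":-0.085,"dz":0,"wx":0,"wy":0,"wz":0},{"dx":-0.0125,"dy":-0.12,"dz":0,"wx":0,"wy":0,"wz":0},{"dx":-0.0125,"dy":-0.12,"dz":0,"wx":0,"wy":0,"wz":0},{"dx":-0.0125,"dy":-0.12,"dz":0,"wx":0,"wy":0,"wz":0}]'

```text
clock: 17.3
tool_pos: [0.6204, 0.0047, 0.3782]
eef_rot: [0.707, 0.0, -0.073, -0.703]
contact_force: [0.2, 0.0, 0.7]
opening: 0.801
```

```bash
python3 -c "
from h import *
gp(.4215,-.2455,.2,-33,0);c,im=wsnap('w13');crop(im,220,125,120,150,5,'pics/b8.png')"
```

```text
t 17.3 grasp [0.6054 0.0031 0.232 ] yaw 5.92 tilt 5.9 roll -0.04 
 d [-0.2193  0.0542 -0.2283] w [ 0.0453  0.8642 -0.1257] open 0.801 F [0.2 0.  0.7]
 q [-0.06  0.73 -0.04  1.56  0.04  0.95  1.56]
```

View pics/b8.png

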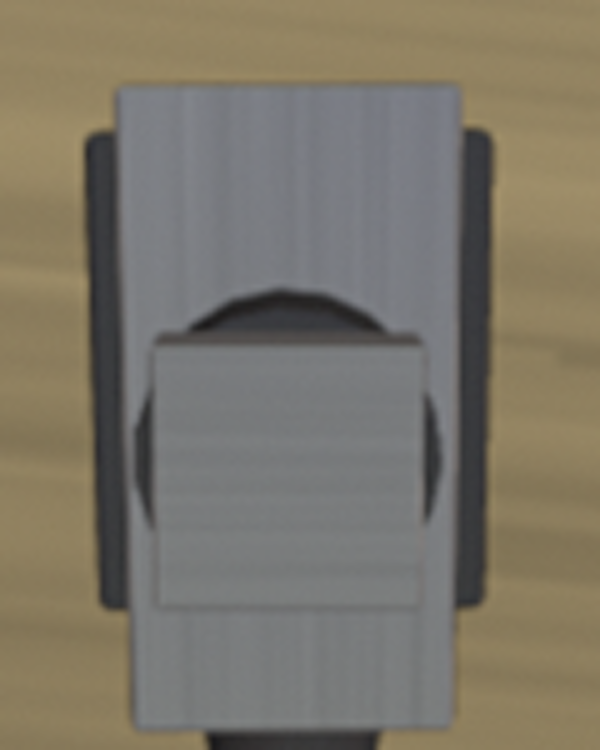

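```bash
python3 -c "
from h import *
c=pickle.load(open('pics/w13.pkl','rb'))
f=lambda L,z:np.array([unproj(c,220+u/5,125+v/5,z) for u,v in L]).mean(0)
print(f([(153,345),(425,345),(418,606),(156,606)],.104),f([(117,87),(460,87),(452,730),(133,730)],.06))
"
```

```text
[0.60421637 0.00308164 0.104     ] [0.60416367 0.00365396 0.06      ]
```

>>> arm_command --deltas '[{"dx":-0.034,"dy":0.008,"dz":-0.035,"wx":0.009,"wy":0.17,"wz":-0.025},{"dx":-0.068,"dy":0.017,"dz":-0.07,"wx":0.018,"wy":0.34,"wz":-0.05},{"dx":-0.102,"dy":0.025,"dz":-0.106,"wx":0.027,"wy":0.51,"wz":-0.075},{"dx":-0.136,"dy":0.033,"dz":-0.141,"wx":0.036,"wy":0.69,"wz":-0.1},{"dx":-0.17,"dy":0.042,"dz":-0.177,"wx":0.045,"wy":0.864,"wz":-0.126}]' --claw 0.5

```text
clock: 17.85
tool_pos: [0.4644, -0.19, 0.3523]
eef_rot: [0.678, -0.204, 0.201, -0.677]
contact_force: [0.7, -1.2, -0.1]
opening: 0.745
```

```bash
python3 -c "
from h import *
gp(.4215,-.2465,.2,-33,0)"
```

```text
t 17.85 grasp [ 0.4639 -0.19    0.2053] yaw -33.29 tilt 0.16 roll -0.12 
 d [-0.0048  0.0054 -0.0708] w [ 0.0026 -0.0065 -0.0035] open 0.745 F [ 0.7 -1.2 -0.1]
 q [ 0.23  0.62  0.1   2.   -0.11  0.54  1.4 ]
```

>>> arm_command --deltas '[{"dx":-0.003,"dy":0.005,"dz":-0.036,"wx":0.002,"wy":0,"wz":-0.003},{"dx":-0.005,"dy":0.005,"dz":-0.071,"wx":0.002,"wy":0,"wz":-0.003},{"dx":-0.005,"dy":0.005,"dz":-0.071,"wx":0.002,"wy":0,"wz":-0.003},{"dx":-0.005,"dy":0.005,"dz":-0.071,"wx":0.002,"wy":0,"wz":-0.003},{"dx":-0.005,"dy":0.005,"dz":-0.071,"wx":0.002,"wy":0,"wz":-0.003}]'

```text
clock: 18.35
tool_pos: [0.4241, -0.2447, 0.348]
eef_rot: [-0.678, 0.2, -0.2, 0.679]
contact_force: [-0.2, 0.4, 0.8]
opening: 0.752
```

```bash
python3 -c "
from h import *
gp(.4215,-.2465,.2,-33,0);c,im=wsnap('w14');crop(im,215,150,120,120,6,'pics/b9.png')"
```

```text
t 18.35 grasp [ 0.4242 -0.2446  0.201 ] yaw -32.88 tilt 0.0 roll 0.07 
 d [-0.0012  0.001  -0.0029] w [-0.0016  0.0026 -0.    ] open 0.752 F [-0.2  0.4  0.8]
 q [ 0.38  0.61  0.07  2.03 -0.09  0.5   1.52]
```

View pics/w14.png

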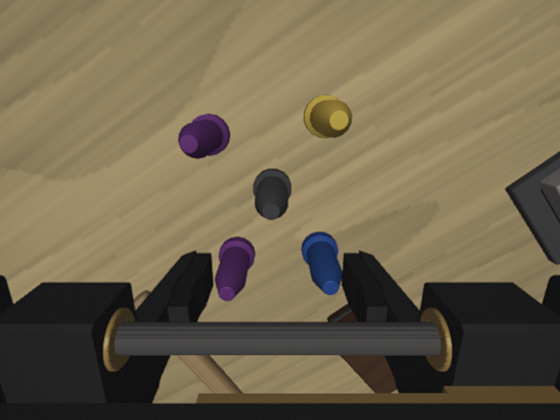

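View pics/b9.png

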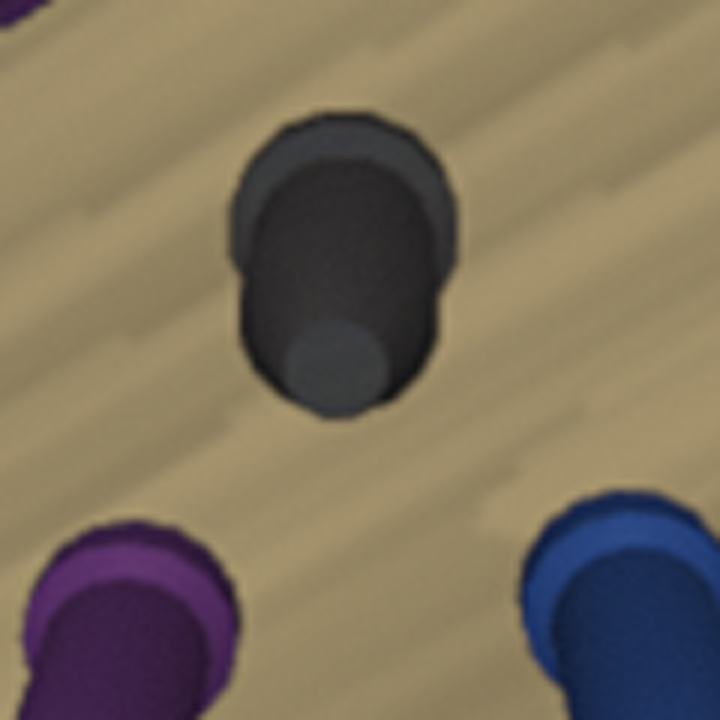

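```bash
python3 -c "
from h import *
c=pickle.load(open('pics/w14.pkl','rb'))
t=unproj(c,271.2,211.5,.084);f=unproj(c,272.3,187.7,.012);print(t,f)
a=np.radians(-33);b=.0014*np.array([np.cos(a),np.sin(a)])
p=(t[:2]*.6+f[:2]*.4)+b;print(p)
gp(p[0],p[1],.048,-33,0)
gp(.4215,-.2465,.048,-33,0)"
```

```text
[ 0.4218912  -0.24955338  0.084     ] [ 0.42083816 -0.24886882  0.012     ]
[ 0.42264413 -0.25004205]
t 18.4 grasp [ 0.4245 -0.2444  0.2012] yaw -32.84 tilt -0.02 roll 0.07 
 d [ 0.0015  0.1532 -0.0057] w [-0.0016  0.0035  0.0005] open 0.751 F [ 1.1  0.6 -0.2]
 q [ 0.38  0.61  0.07  2.03 -0.09  0.5   1.52]
t 18.4 grasp [ 0.4245 -0.2444  0.2012] yaw -32.84 tilt -0.02 roll 0.07 
 d [-0.0014  0.1532 -0.0033] w [-0.0016  0.0035  0.0005] open 0.751 F [ 1.1  0.6 -0.2]
 q [ 0.38  0.61  0.07  2.03 -0.09  0.5   1.52]
```

>>> arm_command --deltas '[{"dx":0.001,"dy":0.03,"dz":-0.005,"wx":-0.001,"wy":0.003,"wz":0},{"dx":0.001,"dy":0.07,"dz":-0.005,"wx":-0.001,"wy":0.003,"wz":0},{"dx":0.001,"dy":0.11,"dz":-0.005,"wx":-0.001,"wy":0.003,"wz":0},{"dx":0.001,"dy":0.14,"dz":-0.005,"wx":-0.001,"wy":0.003,"wz":0},{"dx":0.001,"dy":0.152,"dz":-0.005,"wx":-0.001,"wy":0.003,"wz":0}]'

```text
clock: 18.9
tool_pos: [0.422, -0.249, 0.1941]
eef_rot: [-0.678, 0.202, -0.2, 0.678]
contact_force: [-0.5, 1.1, -0.3]
opening: 0.753
```

```bash
python3 -c "
from h import *
gp(.4222,-.2492,.048,-33,0);c,im=wsnap('w15')"
```

```text
t 18.9 grasp [ 0.4218 -0.2488  0.0471] yaw -32.98 tilt 0.15 roll 0.02 
 d [ 0.0002 -0.0009 -0.0001] w [-0.0003  0.0005 -0.0033] open 0.753 F [-0.5  1.1 -0.3]
 q [ 0.43  0.9   0.02  2.11 -0.11  0.14  1.54]
```

View pics/w15.png

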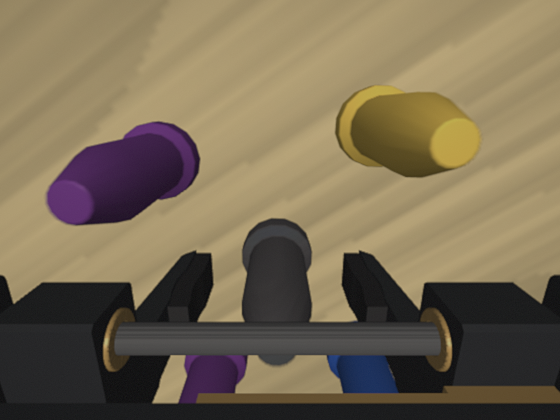

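>>> arm_command --deltas '[{"dx":0,"dy":0,"dz":0,"wx":0,"wy":0,"wz":0},{"dx":0,"dy":0,"dz":0,"wx":0,"wy":0,"wz":0},{"dx":0,"dy":0,"dz":0,"wx":0,"wy":0,"wz":0},{"dx":0,"dy":0,"dz":0,"wx":0,"wy":0,"wz":0},{"dx":0,"dy":0,"dz":0,"wx":0,"wy":0,"wz":0}]' --claw -0.8 --grip_force 30

```text
clock: 19.45
tool_pos: [0.4223, -0.2505, 0.1975]
eef_rot: [0.678, -0.2, 0.203, -0.678]
contact_force: [0.4, 0.6, 2.3]
opening: 0.337
```

```bash
python3 -c "
from h import *
gp(.4222,-.2492,.24,-33,0)"
```

```text
t 19.45 grasp [ 0.4227 -0.2507  0.0505] yaw -33.11 tilt -0.17 roll 0.02 
 d [-0.0002 -0.1895  0.0011] w [-0.0004 -0.0024  0.0038] open 0.337 F [0.4 0.6 2.3]
 q [ 0.43  0.9   0.02  2.11 -0.11  0.14  1.54]
```

>>> arm_command --deltas '[{"dx":0,"dy":-0.04,"dz":0,"wx":0,"wy":0,"wz":0},{"dx":0,"dy":-0.085,"dz":0,"wx":0,"wy":0,"wz":0},{"dx":0,"dy":-0.13,"dz":0,"wx":0,"wy":0,"wz":0},{"dx":0,"dy":-0.14,"dz":0,"wx":0,"wy":0,"wz":0},{"dx":0,"dy":-0.14,"dz":0,"wx":0,"wy":0,"wz":0}]'

```text
clock: 19.95
tool_pos: [0.4218, -0.2506, 0.338]
eef_rot: [0.678, -0.2, 0.203, -0.677]
contact_force: [-0.6, -0.1, -2.4]
opening: 0.33
```

```bash
python3 -c "
from h import *
gp(.592,.122,.20,-84,0)"
```

```text
t 19.95 grasp [ 0.4224 -0.2509  0.191 ] yaw -33.12 tilt -0.26 roll 0.01 
 d [-0.061  -0.0093  0.405 ] w [-0.0027  1.1306  0.0054] open 0.33 F [-0.6 -0.1 -2.4]
 q [ 0.4   0.63  0.07  2.04 -0.1   0.47  1.53]
```

>>> arm_command --deltas '[{"dx":-0.006,"dy":-0.002,"dz":0.041,"wx":0,"wy":0.12,"wz":0.003},{"dx":-0.012,"dy":-0.004,"dz":0.082,"wx":0,"wy":0.24,"wz":0.006},{"dx":-0.018,"dy":-0.005,"dz":0.123,"wx":0,"wy":0.36,"wz":0.006},{"dx":-0.024,"dy":-0.007,"dz":0.164,"wx":0,"wy":0.48,"wz":0.006},{"dx":-0.03,"dy":-0.009,"dz":0.205,"wx":0,"wy":0.6,"wz":0.006}]'

```text
clock: 20.45
tool_pos: [0.5083, -0.0606, 0.3432]
eef_rot: [0.612, -0.358, 0.353, -0.611]
contact_force: [0.2, -0.5, -3.5]
opening: 0.327
```

```bash
python3 -c "
from h import *
gp(.592,.122,.20,-84,0)"
```

```text
t 20.45 grasp [ 0.5072 -0.0603  0.1962] yaw -60.34 tilt 0.31 roll -0.29 
 d [-0.1173 -0.004   0.1631] w [ 0.0078  0.5257 -0.0053] open 0.327 F [ 0.2 -0.5 -3.5]
 q [-0.14  0.66  0.28  1.98 -0.33  0.56  0.88]
```

>>> arm_command --deltas '[{"dx":-0.026,"dy":-0.001,"dz":0.036,"wx":0.002,"wy":0.12,"wz":0},{"dx":-0.052,"dy":-0.002,"dz":0.072,"wx":0.004,"wy":0.24,"wz":0},{"dx":-0.078,"dy":-0.003,"dz":0.108,"wx":0.004,"wy":0.36,"wz":0},{"dx":-0.1,"dy":-0.004,"dz":0.138,"wx":0.004,"wy":0.48,"wz":0},{"dx":-0.117,"dy":-0.004,"dz":0.163,"wx":0.004,"wy":0.525,"wz":0}]'

```text
clock: 20.95
tool_pos: [0.5913, 0.1236, 0.3466]
eef_rot: [0.527, -0.474, 0.47, -0.526]
contact_force: [0.8, 0.2, -3.5]
opening: 0.332
```

>>> arm_command --deltas '[{"dx":0,"dy":0.02,"dz":0,"wx":0,"wy":0,"wz":0},{"dx":0,"dy":0.04,"dz":0,"wx":0,"wy":0,"wz":0},{"dx":0,"dy":0.04,"dz":0,"wx":0,"wy":0,"wz":0},{"dx":0,"dy":0.04,"dz":0,"wx":0,"wy":0,"wz":0},{"dx":0,"dy":0.04,"dz":0,"wx":0,"wy":0,"wz":0}]'

```text
clock: 21.45
tool_pos: [0.5918, 0.1199, 0.3099]
eef_rot: [-0.525, 0.473, -0.472, 0.527]
contact_force: [0.1, 0.5, -3.1]
opening: 0.333
```

```bash
python3 -c "
from h import *
gp(.592,.122,.06,-84,0);wsnap('w16')"
```

```text
t 21.45 grasp [0.592  0.1203 0.1629] yaw -83.79 tilt 0.15 roll 0.07 
 d [-0.0018  0.1029  0.0003] w [-0.0014  0.0046 -0.0034] open 0.333 F [ 0.1  0.5 -3.1]
 q [-0.51  0.83  0.44  1.74 -0.52  0.69  0.31]
```

View pics/w16.png

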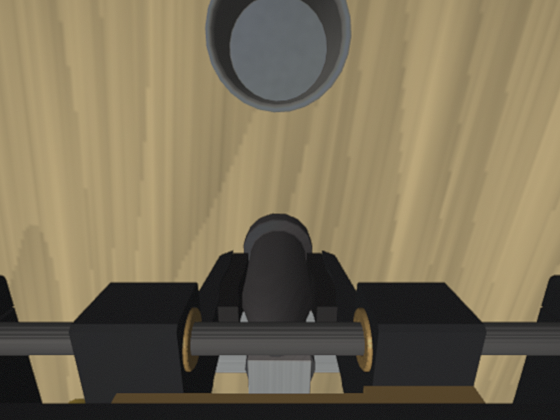

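```bash
python3 -c "
from h import *
c=pickle.load(open('pics/w16.pkl','rb'))
P=np.array([unproj(c,u,v,.058) for u,v in [(279,112),(206,32),(351,30)]]);print(P)
from scipy.optimize import least_squares
"
```

```text
[[0.5841462  0.19473333 0.058     ]
 [0.53213434 0.23862588 0.058     ]
 [0.62454959 0.24982579 0.058     ]]
```

>>> arm_command --deltas '[{"dx":-0.001,"dy":0.03,"dz":0,"wx":0,"wy":0.004,"wz":-0.003},{"dx":-0.0018,"dy":0.06,"dz":0,"wx":0,"wy":0.004,"wz":-0.003},{"dx":-0.0018,"dy":0.09,"dz":0,"wx":0,"wy":0.004,"wz":-0.003},{"dx":-0.0018,"dy":0.105,"dz":0,"wx":0,"wy":0.004,"wz":-0.003},{"dx":-0.0018,"dy":0.107,"dz":0,"wx":0,"wy":0.004,"wz":-0.003}]'

```text
clock: 22.0
tool_pos: [0.5912, 0.1223, 0.2018]
eef_rot: [0.526, -0.473, 0.472, -0.526]
contact_force: [-1.2, -0.5, -2.9]
opening: 0.328
```

```bash
python3 -c "
from h import *
gp(.592,.122,.0505,-84,0)"
```

```text
t 22.0 grasp [0.591  0.1225 0.0548] yaw -83.95 tilt 0.05 roll -0.07 
 d [0.0004 0.0043 0.0008] w [ 0.0015  0.0012 -0.0012] open 0.328 F [-1.2 -0.5 -2.9]
 q [-0.46  0.98  0.32  1.77 -0.6   0.49  0.37]
```

>>> arm_command --deltas '[{"dx":0.0003,"dy":0.0015,"dz":0.0005,"wx":0,"wy":0,"wz":0},{"dx":0.0003,"dy":0.0028,"dz":0.0005,"wx":0,"wy":0,"wz":0},{"dx":0.0003,"dy":0.0036,"dz":0.0005,"wx":0,"wy":0,"wz":0},{"dx":0.0003,"dy":0.0036,"dz":0.0005,"wx":0,"wy":0,"wz":0},{"dx":0.0003,"dy":0.0036,"dz":0.0005,"wx":0,"wy":0,"wz":0}]'

```text
clock: 22.5
tool_pos: [0.5923, 0.1223, 0.1998]
eef_rot: [-0.525, 0.473, -0.473, 0.527]
contact_force: [0.3, 0.1, -3.0]
opening: 0.33
```

```bash
python3 -c "
from h import *
gp(.592,.122,.0505,-84,0)"
```

```text
t 22.5 grasp [0.5926 0.1225 0.0528] yaw -83.93 tilt 0.06 roll 0.12 
 d [ 0.0003  0.0023 -0.0003] w [-0.0026  0.0016 -0.0013] open 0.33 F [ 0.3  0.1 -3. ]
 q [-0.46  0.99  0.32  1.77 -0.6   0.48  0.38]
```

>>> arm_command --deltas '[{"dx":0,"dy":0.0008,"dz":-0.0005,"wx":-0.002,"wy":0,"wz":0},{"dx":0,"dy":0.0015,"dz":-0.0005,"wx":-0.002,"wy":0,"wz":0},{"dx":0,"dy":0.002,"dz":-0.0005,"wx":-0.002,"wy":0,"wz":0},{"dx":0,"dy":0.002,"dz":-0.0005,"wx":-0.002,"wy":0,"wz":0},{"dx":0,"dy":0.002,"dz":-0.0005,"wx":-0.002,"wy":0,"wz":0}]'

```text
clock: 23.0
tool_pos: [0.5916, 0.1222, 0.1976]
eef_rot: [-0.526, 0.473, -0.472, 0.526]
contact_force: [-1.0, 0.1, 1.9]
opening: 0.33
```

```bash
python3 -c "
from h import *
gp(.592,.122,.0505,-84,0)"
```

```text
t 23.0 grasp [0.5915 0.1224 0.0506] yaw -83.93 tilt 0.06 roll -0.02 
 d [0.0003 0.0001 0.0004] w [ 0.0005  0.0016 -0.0014] open 0.33 F [-1.   0.1  1.9]
 q [-0.45  0.99  0.32  1.77 -0.6   0.48  0.38]
```

>>> arm_command --deltas '[{"dx":0,"dy":0,"dz":0,"wx":0,"wy":0,"wz":0},{"dx":0,"dy":0,"dz":0,"wx":0,"wy":0,"wz":0},{"dx":0,"dy":0,"dz":0,"wx":0,"wy":0,"wz":0},{"dx":0,"dy":0,"dz":0,"wx":0,"wy":0,"wz":0},{"dx":0,"dy":0,"dz":0,"wx":0,"wy":0,"wz":0}]' --claw 0.5

```text
clock: 23.5
tool_pos: [0.5917, 0.1222, 0.1973]
eef_rot: [-0.526, 0.473, -0.473, 0.526]
contact_force: [-0.1, 0.6, -0.5]
opening: 0.743
```

>>> arm_command --deltas '[{"dx":0,"dy":-0.03,"dz":0,"wx":0,"wy":0,"wz":0},{"dx":0,"dy":-0.07,"dz":0,"wx":0,"wy":0,"wz":0},{"dx":0,"dy":-0.11,"dz":0,"wx":0,"wy":0,"wz":0},{"dx":0,"dy":-0.15,"dz":0,"wx":0,"wy":0,"wz":0},{"dx":0,"dy":-0.16,"dz":0,"wx":0,"wy":0,"wz":0}]'

```text
clock: 24.0
tool_pos: [0.593, 0.1217, 0.3617]
eef_rot: [-0.523, 0.471, -0.474, 0.528]
contact_force: [0.8, 0.2, 0.3]
opening: 0.751
```

```bash
python3 -c "
from h import *
gp(.407,.278,.14,-85,0);wsnap('w17')"
```

```text
t 24.0 grasp [0.594  0.1219 0.2147] yaw -83.95 tilt 0.06 roll 0.42 
 d [-0.175   0.0737 -0.169 ] w [-0.0093  0.0232 -0.0015] open 0.751 F [0.8 0.2 0.3]
 q [-0.55  0.77  0.49  1.7  -0.48  0.79  0.27]
```

View pics/w17.png

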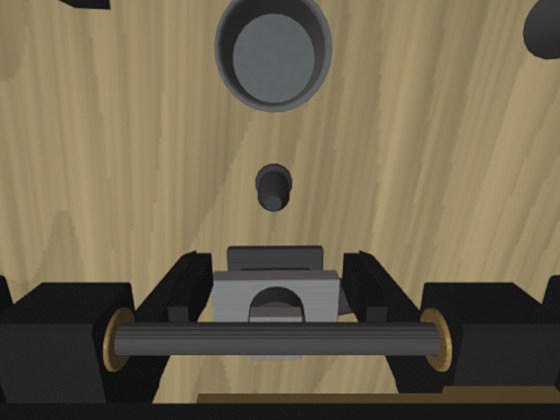

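>>> arm_command --deltas '[{"dx":-0.034,"dy":0.005,"dz":-0.033,"wx":0,"wy":0.005,"wz":0},{"dx":-0.068,"dy":0.015,"dz":-0.066,"wx":0,"wy":0.01,"wz":0},{"dx":-0.102,"dy":0.03,"dz":-0.1,"wx":0,"wy":0.015,"wz":0},{"dx":-0.136,"dy":0.045,"dz":-0.133,"wx":-0.003,"wy":0.02,"wz":0},{"dx":-0.17,"dy":0.06,"dz":-0.165,"wx":-0.003,"wy":0.023,"wz":0}]'

```text
clock: 24.55
tool_pos: [0.4074, 0.2744, 0.296]
eef_rot: [0.523, -0.479, 0.477, -0.52]
contact_force: [0.7, 1.3, -0.3]
opening: 0.751
```

>>> arm_command --deltas '[{"dx":0,"dy":0,"dz":0,"wx":0,"wy":0,"wz":0},{"dx":0,"dy":0,"dz":0,"wx":0,"wy":0,"wz":0},{"dx":0,"dy":0,"dz":0,"wx":0,"wy":0,"wz":0},{"dx":0,"dy":0,"dz":0,"wx":0,"wy":0,"wz":0},{"dx":0,"dy":0,"dz":0,"wx":0,"wy":0,"wz":0}]'

```text
clock: 25.05
tool_pos: [0.4106, 0.2727, 0.2977]
eef_rot: [0.521, -0.479, 0.478, -0.521]
contact_force: [0.9, -0.6, -0.3]
opening: 0.749
```

```bash
python3 -c "
from h import *
gp(.407,.280,.038,-85,0);c,im=wsnap('w18');crop(im,200,170,160,130,5,'pics/c1.png')"
```

```text
t 25.05 grasp [0.4104 0.2728 0.1507] yaw -85.1 tilt 0.04 roll -0.1 
 d [-0.0075  0.1127 -0.0028] w [ 0.0022 -0.0023 -0.0008] open 0.749 F [ 0.9 -0.6 -0.3]
 q [-0.92  0.74  0.4   2.07 -0.66  0.45  0.08]
```

View pics/w18.png

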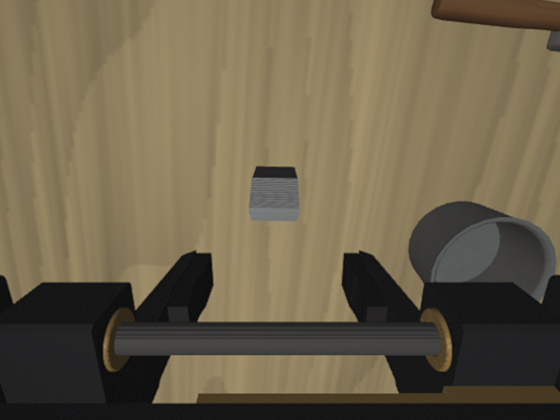

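View pics/c1.png

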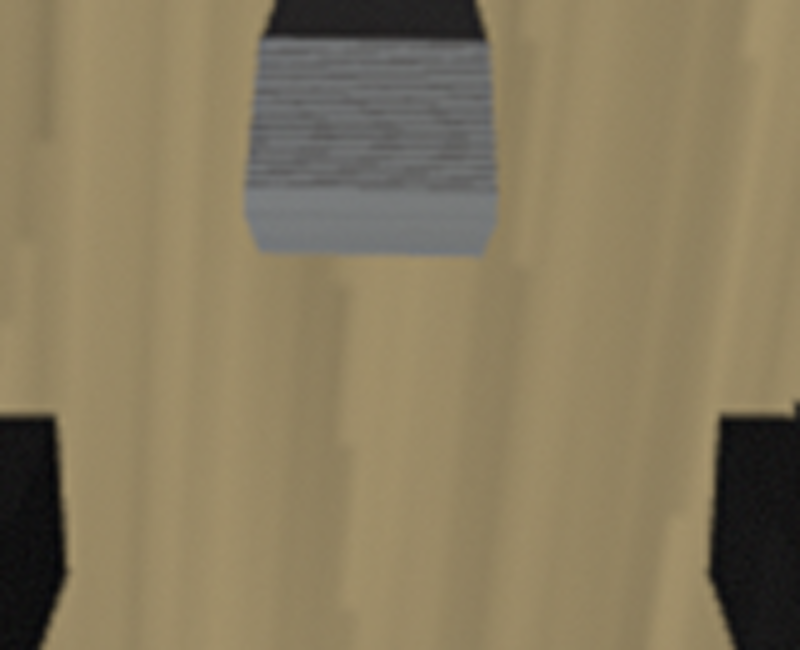

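```bash
python3 -c "
from h import *
c=pickle.load(open('pics/w18.pkl','rb'))
e=unproj(c,274.3,210,.073);s=unproj(c,200+375/5,170+38/5,.046);l=unproj(c,200+246/5,170+200/5,.073);rr=unproj(c,200+497/5,170+197/5,.073)
l2=unproj(c,200+262/5,170+38/5,.046);r2=unproj(c,200+488/5,170+38/5,.046)
print(e,s,np.linalg.norm(l-rr),np.degrees(np.arctan2(*(rr-l)[[1,0]])),l2,r2)
gp(e[0],e[1]-.0013,.039,-85,0)"
```

```text
[0.40614346 0.28500176 0.073     ] [0.40506954 0.30107461 0.046     ] 0.033490332816532166 5.623280646277936 [0.38858372 0.29966278 0.046     ] [0.42155225 0.30248618 0.046     ]
t 25.1 grasp [0.4101 0.273  0.1508] yaw -85.08 tilt 0.05 roll -0.11 
 d [-0.011   0.1118 -0.0031] w [ 0.0024 -0.0018 -0.001 ] open 0.751 F [0.6 0.2 0.3]
 q [-0.92  0.74  0.4   2.07 -0.66  0.45  0.08]
```

>>> arm_command --deltas '[{"dx":-0.01,"dy":0.03,"dz":-0.003,"wx":0.002,"wy":0,"wz":0},{"dx":-0.0105,"dy":0.06,"dz":-0.003,"wx":0.002,"wy":0,"wz":0},{"dx":-0.0105,"dy":0.09,"dz":-0.003,"wx":0.002,"wy":0,"wz":0},{"dx":-0.0105,"dy":0.11,"dz":-0.003,"wx":0.002,"wy":0,"wz":0},{"dx":-0.0105,"dy":0.111,"dz":-0.003,"wx":0.002,"wy":0,"wz":0}]'

```text
clock: 25.6
tool_pos: [0.4054, 0.2832, 0.1848]
eef_rot: [0.522, -0.479, 0.477, -0.52]
contact_force: [0.6, -0.4, 0.2]
opening: 0.75
```

>>> arm_command --deltas '[{"dx":0,"dy":0,"dz":0,"wx":0,"wy":0,"wz":0},{"dx":0,"dy":0,"dz":0,"wx":0,"wy":0,"wz":0},{"dx":0,"dy":0,"dz":0,"wx":0,"wy":0,"wz":0},{"dx":0,"dy":0,"dz":0,"wx":0,"wy":0,"wz":0},{"dx":0,"dy":0,"dz":0,"wx":0,"wy":0,"wz":0}]'

```text
clock: 26.1
tool_pos: [0.4054, 0.2842, 0.1871]
eef_rot: [-0.521, 0.478, -0.477, 0.522]
contact_force: [-0.6, -0.7, -0.7]
opening: 0.749
```

```bash
python3 -c "
from h import *
gp(.406,.283,.039,-84.8,0);c,im=wsnap('w19')"
```

```text
t 26.1 grasp [0.4054 0.2844 0.0401] yaw -84.95 tilt 0.07 roll -0.02 
 d [0.0012 0.0011 0.0004] w [ 0.0004 -0.0033 -0.0017] open 0.749 F [-0.6 -0.7 -0.7]
 q [-0.79  0.93  0.15  2.1  -0.79  0.17  0.17]
```

View pics/w19.png

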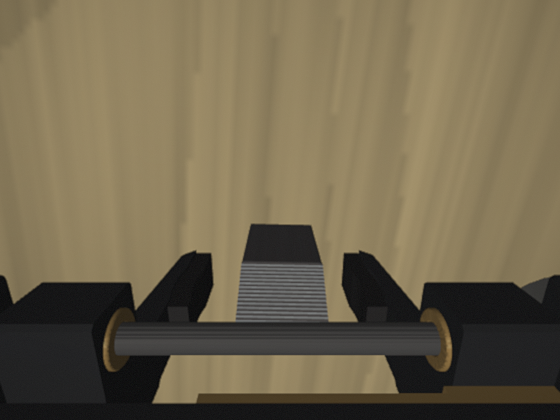

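```bash
python3 -c "
from h import *
c=pickle.load(open('pics/w19.pkl','rb'))
print(unproj(c,282,262.5,.046),unproj(c,281,225,.001))"
```

```text
[0.40470255 0.30140725 0.046     ] [0.40485574 0.30093871 0.001     ]
```

>>> arm_command --deltas '[{"dx":0.001,"dy":0,"dz":0,"wx":0,"wy":0,"wz":0},{"dx":0.001,"dy":0,"dz":0,"wx":0,"wy":0,"wz":0},{"dx":0.001,"dy":0,"dz":0,"wx":0,"wy":0,"wz":0},{"dx":0.001,"dy":0,"dz":0,"wx":0,"wy":0,"wz":0},{"dx":0.001,"dy":0,"dz":0,"wx":0,"wy":0,"wz":0}]' --claw -0.7

```text
clock: 26.65
tool_pos: [0.406, 0.2831, 0.1866]
eef_rot: [-0.521, 0.478, -0.477, 0.522]
contact_force: [0.8, 0.9, -1.1]
opening: 0.383
```

```bash
python3 -c "
from h import *
gp(.406,.283,.2,-84.8,0)"
```

```text
t 26.65 grasp [0.406  0.2832 0.0396] yaw -84.98 tilt 0.06 roll 0.01 
 d [-1.000e-04 -1.604e-01  0.000e+00] w [-0.0001 -0.004  -0.0013] open 0.383 F [ 0.8  0.9 -1.1]
 q [-0.79  0.93  0.15  2.1  -0.79  0.17  0.17]
```

>>> arm_command --deltas '[{"dx":0,"dy":-0.04,"dz":0,"wx":0,"wy":0,"wz":0},{"dx":0,"dy":-0.085,"dz":0,"wx":0,"wy":0,"wz":0},{"dx":0,"dy":-0.13,"dz":0,"wx":0,"wy":0,"wz":0},{"dx":0,"dy":-0.16,"dz":0,"wx":0,"wy":0,"wz":0},{"dx":0,"dy":-0.16,"dz":0,"wx":0,"wy":0,"wz":0}]'

```text
clock: 27.15
tool_pos: [0.4062, 0.2832, 0.3494]
eef_rot: [-0.52, 0.478, -0.477, 0.523]
contact_force: [1.0, 0.4, -3.5]
opening: 0.388
```

```bash
python3 -c "
from h import *
gp(.617,-.115,.2,-84,0)"
```

```text
t 27.15 grasp [0.4068 0.2838 0.2024] yaw -84.95 tilt 0.21 roll 0.22 
 d [0.4152 0.0016 0.1749] w [-0.005  -0.0211 -0.0047] open 0.388 F [ 1.   0.4 -3.5]
 q [-1.02  0.67  0.53  2.03 -0.61  0.59  0.02]
```

>>> arm_command --deltas '[{"dx":0.042,"dy":0,"dz":0.018,"wx":-0.001,"wy":-0.004,"wz":-0.001},{"dx":0.084,"dy":0,"dz":0.036,"wx":-0.002,"wy":-0.008,"wz":-0.002},{"dx":0.126,"dy":0,"dz":0.053,"wx":-0.003,"wy":-0.012,"wz":-0.002},{"dx":0.168,"dy":0,"dz":0.071,"wx":-0.003,"wy":-0.016,"wz":-0.002},{"dx":0.21,"dy":0,"dz":0.088,"wx":-0.003,"wy":-0.02,"wz":-0.002}]'

```text
clock: 27.65
tool_pos: [0.5116, 0.08, 0.3443]
eef_rot: [0.527, -0.475, 0.472, -0.523]
contact_force: [0.5, -0.0, -4.2]
opening: 0.385
```

>>> arm_command --deltas '[{"dx":0.042,"dy":0,"dz":0.018,"wx":0,"wy":0,"wz":0},{"dx":0.084,"dy":0,"dz":0.036,"wx":0,"wy":0,"wz":0},{"dx":0.126,"dy":0,"dz":0.053,"wx":0,"wy":0,"wz":0},{"dx":0.168,"dy":0,"dz":0.071,"wx":0,"wy":0,"wz":0},{"dx":0.204,"dy":0,"dz":0.087,"wx":0,"wy":0,"wz":0}]'

```text
clock: 28.15
tool_pos: [0.6192, -0.1148, 0.3435]
eef_rot: [0.527, -0.476, 0.472, -0.523]
contact_force: [0.1, 0.4, -2.8]
opening: 0.383
```

>>> arm_command --deltas '[{"dx":0,"dy":0,"dz":0,"wx":0,"wy":0,"wz":0},{"dx":0,"dy":0,"dz":0,"wx":0,"wy":0,"wz":0},{"dx":0,"dy":0,"dz":0,"wx":0,"wy":0,"wz":0},{"dx":0,"dy":0,"dz":0,"wx":0,"wy":0,"wz":0},{"dx":0,"dy":0,"dz":0,"wx":0,"wy":0,"wz":0}]'

```text
clock: 28.65
tool_pos: [0.6192, -0.111, 0.3457]
eef_rot: [0.527, -0.474, 0.472, -0.525]
contact_force: [-0.2, -0.1, -4.6]
opening: 0.382
```

```bash
python3 -c "
from h import *
gp(.617,-.115,.05,-84,0)"
```

```text
t 28.65 grasp [ 0.6185 -0.111   0.1987] yaw -83.96 tilt 0.03 roll -0.25 
 d [ 0.0038  0.1487 -0.0019] w [ 0.0056  0.001  -0.0006] open 0.382 F [-0.2 -0.1 -4.6]
 q [-0.14  0.81  0.45  1.63 -0.45  0.81  0.62]
```

>>> arm_command --deltas '[{"dx":0.004,"dy":0.03,"dz":-0.002,"wx":0.005,"wy":0,"wz":0},{"dx":0.004,"dy":0.07,"dz":-0.002,"wx":0.005,"wy":0,"wz":0},{"dx":0.004,"dy":0.11,"dz":-0.002,"wx":0.005,"wy":0,"wz":0},{"dx":0.004,"dy":0.14,"dz":-0.002,"wx":0.005,"wy":0,"wz":0},{"dx":0.004,"dy":0.149,"dz":-0.002,"wx":0.005,"wy":0,"wz":0}]'

```text
clock: 29.15
tool_pos: [0.6159, -0.1155, 0.1939]
eef_rot: [0.526, -0.475, 0.471, -0.525]
contact_force: [-1.1, -0.7, -4.6]
opening: 0.383
```

>>> arm_command --deltas '[{"dx":0,"dy":0.002,"dz":0,"wx":0,"wy":0,"wz":0},{"dx":0,"dy":0.004,"dz":0,"wx":0,"wy":0,"wz":0},{"dx":0,"dy":0.005,"dz":0,"wx":0,"wy":0,"wz":0},{"dx":0,"dy":0.005,"dz":0,"wx":0,"wy":0,"wz":0},{"dx":0,"dy":0.005,"dz":0,"wx":0,"wy":0,"wz":0}]'

```text
clock: 29.65
tool_pos: [0.6177, -0.1169, 0.1931]
eef_rot: [-0.525, 0.473, -0.474, 0.525]
contact_force: [-0.2, -0.2, -4.4]
opening: 0.382
```

```bash
python3 -c "
from h import *
gp(.617,-.115,.0396,-84,0)"
```

```text
t 29.65 grasp [ 0.618  -0.117   0.0461] yaw -84.06 tilt -0.06 roll 0.11 
 d [-0.0019  0.0065 -0.0005] w [-0.0024 -0.0013  0.0014] open 0.382 F [-0.2 -0.2 -4.4]
 q [-0.06  1.01  0.32  1.69 -0.56  0.52  0.71]
```

>>> arm_command --deltas '[{"dx":-0.0018,"dy":0.002,"dz":-0.0005,"wx":-0.002,"wy":0,"wz":0.001},{"dx":-0.0018,"dy":0.004,"dz":-0.0005,"wx":-0.002,"wy":0,"wz":0.001},{"dx":-0.0018,"dy":0.005,"dz":-0.0005,"wx":-0.002,"wy":0,"wz":0.001},{"dx":-0.0018,"dy":0.005,"dz":-0.0005,"wx":-0.002,"wy":0,"wz":0.001},{"dx":-0.0018,"dy":0.005,"dz":-0.0005,"wx":-0.002,"wy":0,"wz":0.001}]'

```text
clock: 30.15
tool_pos: [0.6166, -0.1152, 0.187]
eef_rot: [0.526, -0.474, 0.473, -0.525]
contact_force: [-1.0, -0.4, -3.5]
opening: 0.384
```

```bash
python3 -c "
from h import *
gp(.617,-.115,.0396,-84,0)"
```

```text
t 30.15 grasp [ 0.6164 -0.1152  0.04  ] yaw -84.07 tilt 0.0 roll -0.08 
 d [-0.0001  0.0004  0.0004] w [ 0.0017 -0.0016 -0.0001] open 0.384 F [-1.  -0.4 -3.5]
 q [-0.06  1.02  0.31  1.7  -0.56  0.51  0.71]
```

>>> arm_command --deltas '[{"dx":0,"dy":0.0005,"dz":0.0003,"wx":0.001,"wy":0,"wz":0},{"dx":0,"dy":0.001,"dz":0.0003,"wx":0.001,"wy":0,"wz":0},{"dx":0,"dy":0.001,"dz":0.0003,"wx":0.001,"wy":0,"wz":0},{"dx":0,"dy":0.001,"dz":0.0003,"wx":0.001,"wy":0,"wz":0},{"dx":0,"dy":0.001,"dz":0.0003,"wx":0.001,"wy":0,"wz":0}]'

```text
clock: 30.65
tool_pos: [0.6169, -0.1152, 0.1866]
eef_rot: [0.525, -0.474, 0.473, -0.525]
contact_force: [-1.4, 0.1, 4.3]
opening: 0.384
```

```bash
python3 -c "
from h import *
gp(.617,-.115,.0396,-84,0)"
```

```text
t 30.65 grasp [ 0.6169 -0.1152  0.0396] yaw -84.07 tilt 0.01 roll -0.01 
 d [-0.0002  0.      0.0001] w [ 0.0002 -0.0016 -0.0001] open 0.384 F [-1.4  0.1  4.3]
 q [-0.06  1.02  0.31  1.7  -0.56  0.51  0.71]
```

Touching. Release, rise, then back off and check all.

>>> arm_command --deltas '[{"dx":0,"dy":0,"dz":0,"wx":0,"wy":0,"wz":0},{"dx":0,"dy":0,"dz":0,"wx":0,"wy":0,"wz":0},{"dx":0,"dy":0,"dz":0,"wx":0,"wy":0,"wz":0},{"dx":0,"dy":0,"dz":0,"wx":0,"wy":0,"wz":0},{"dx":0,"dy":0,"dz":0,"wx":0,"wy":0,"wz":0}]' --claw 0.5

```text
clock: 31.15
tool_pos: [0.617, -0.1151, 0.186]
eef_rot: [0.525, -0.474, 0.473, -0.525]
contact_force: [0.3, -0.6, -0.6]
opening: 0.749
```

>>> arm_command --deltas '[{"dx":0,"dy":-0.03,"dz":0,"wx":0,"wy":0,"wz":0},{"dx":0,"dy":-0.075,"dz":0,"wx":0,"wy":0,"wz":0},{"dx":0,"dy":-0.12,"dz":0,"wx":0,"wy":0,"wz":0},{"dx":0,"dy":-0.165,"dz":0,"wx":0,"wy":0,"wz":0},{"dx":0,"dy":-0.21,"dz":0,"wx":0,"wy":0,"wz":0}]'

```text
clock: 31.65
tool_pos: [0.6167, -0.115, 0.3979]
eef_rot: [0.525, -0.474, 0.473, -0.525]
contact_force: [0.6, 0.6, 0.1]
opening: 0.752
```

```bash
python3 -c "
from h import *
gp(.53,.0,.33,0,0)"
```

```text
t 31.65 grasp [ 0.6166 -0.115   0.2509] yaw -84.08 tilt 0.01 roll -0.03 
 d [-0.1233 -0.079  -0.0744] w [ 5.0000e-04 -1.8684e+00 -7.0000e-04] open 0.752 F [0.6 0.6 0.1]
 q [-0.15  0.75  0.5   1.59 -0.42  0.92  0.6 ]
```

>>> arm_command --deltas '[{"dx":-0.03,"dy":-0.02,"dz":-0.018,"wx":0,"wy":-0.19,"wz":0},{"dx":-0.06,"dy":-0.04,"dz":-0.036,"wx":0,"wy":-0.38,"wz":0},{"dx":-0.09,"dy":-0.06,"dz":-0.055,"wx":0,"wy":-0.57,"wz":0},{"dx":-0.123,"dy":-0.079,"dz":-0.074,"wx":0,"wy":-0.76,"wz":0},{"dx":-0.123,"dy":-0.079,"dz":-0.074,"wx":0,"wy":-0.94,"wz":0}]'

```text
clock: 32.15
tool_pos: [0.529, 0.0041, 0.4773]
eef_rot: [-0.661, 0.248, -0.248, 0.664]
contact_force: [-0.1, -0.1, -0.0]
opening: 0.752
```

>>> arm_command --deltas '[{"dx":0,"dy":0,"dz":0,"wx":0,"wy":-0.19,"wz":0},{"dx":0,"dy":0,"dz":0,"wx":0,"wy":-0.38,"wz":0},{"dx":0,"dy":0,"dz":0,"wx":0,"wy":-0.57,"wz":0},{"dx":0,"dy":0,"dz":0,"wx":0,"wy":-0.76,"wz":0},{"dx":0,"dy":0,"dz":0,"wx":0,"wy":-0.93,"wz":0}]'

```text
clock: 32.65
tool_pos: [0.5305, -0.0006, 0.4752]
eef_rot: [-0.707, -0.002, 0.003, 0.707]
contact_force: [0.2, -0.3, -0.1]
opening: 0.748
```

>>> arm_command --deltas '[{"dx":0,"dy":0,"dz":0,"wx":0,"wy":0,"wz":0},{"dx":0,"dy":0,"dz":0,"wx":0,"wy":0,"wz":0},{"dx":0,"dy":0,"dz":0,"wx":0,"wy":0,"wz":0},{"dx":0,"dy":0,"dz":0,"wx":0,"wy":0,"wz":0},{"dx":0,"dy":0,"dz":0,"wx":0,"wy":0,"wz":0}]'

```text
clock: 33.15
tool_pos: [0.5307, -0.0003, 0.4751]
eef_rot: [0.707, 0.0, -0.0, -0.707]
contact_force: [-0.7, -0.3, 0.2]
opening: 0.752
```

```bash
python3 -c "
from h import *
gp(.53,.0,.33,0,0);wsnap('w20')
cv2.imwrite('pics/s20.png',r.snapshot('scene')[:,:,::-1])"
```

```text
t 33.15 grasp [ 5.306e-01 -3.000e-04  3.281e-01] yaw 0.05 tilt 0.03 roll -0.0 
 d [-0.0007 -0.0019  0.0003] w [ 0.0001  0.001  -0.0007] open 0.752 F [-0.7 -0.3  0.2]
 q [-0.17  0.48  0.13  1.77 -0.08  0.9   1.57]
```

View pics/w20.png

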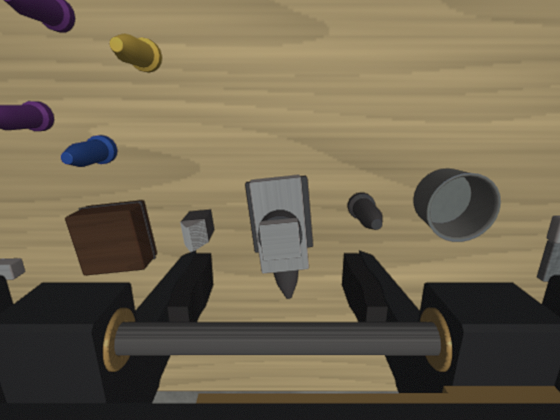

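View pics/s20.png

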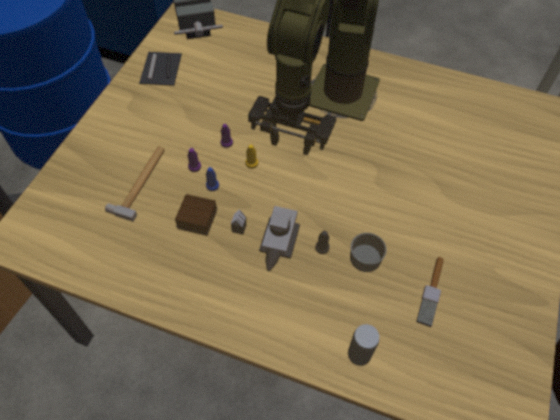

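All stand. Measure the final layout in w20.

```bash
python3 -c "
from h import *
im=cv2.imread('pics/w20.png')
crop(im,55,190,170,95,4.5,'pics/d1.png');crop(im,235,165,90,115,5,'pics/d2.png');crop(im,335,160,170,95,4.5,'pics/d3.png')"
```

```text
(no output)
```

View pics/d1.png

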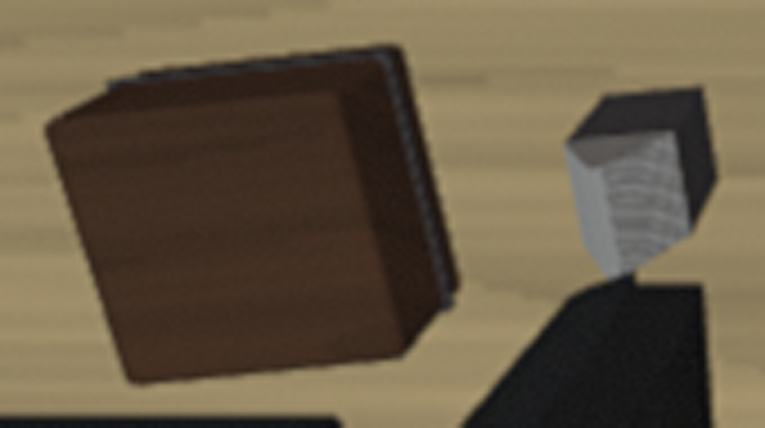

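View pics/d2.png

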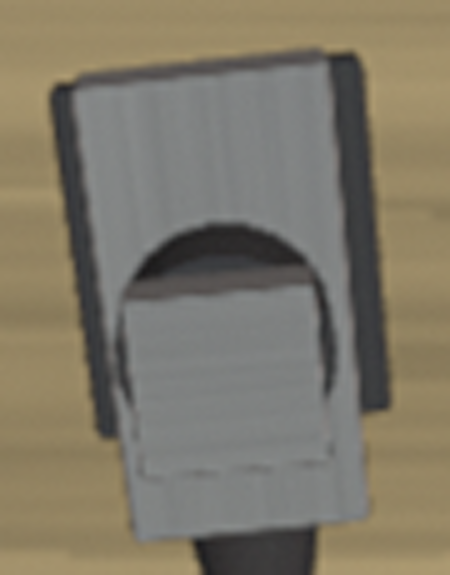

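View pics/d3.png

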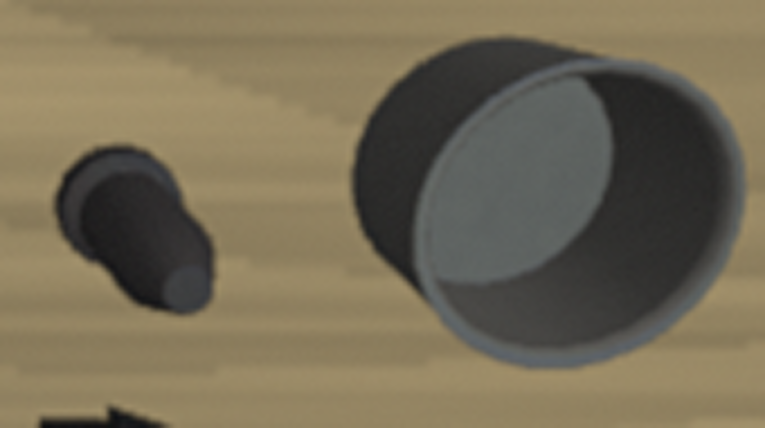

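```bash
python3 -c "
from h import *
c=pickle.load(open('pics/w20.pkl','rb'))
f=lambda L,k,x,y,z:np.array([unproj(c,x+u/k,y+v/k,z) for u,v in L])
A=f([(75,83),(328,57),(368,518),(137,538)],5,235,165,.06).mean(0)
B=f([(48,128),(338,92),(405,355),(132,383)],4.5,55,190,.055).mean(0)
P=f([(580,212)],4.5,335,160,.058)[0]
print('anvil',A,'block',B,'pot',P)
print('blank',f([(125,300),(313,285),(332,463),(145,473)],5,235,165,.104).mean(0))
print('mid pot',(A+P)/2,'punch tip',f([(187,289)],4.5,335,160,.084),'foot',f([(118,205)],4.5,335,160,.012))
print('mid block',(A+B)/2,'edge',f([(600,220)],4.5,55,190,.073),'shoulder R',f([(675,130),(690,232)],4.5,55,190,.046))
"
```

```text
anvil [0.60292623 0.00409932 0.06      ] block [ 0.62981684 -0.23163727  0.055     ] pot [0.57611678 0.24145768 0.058     ]
blank [0.60413002 0.0038322  0.104     ]
mid pot [0.58952151 0.1227785  0.059     ] punch tip [[0.58997013 0.12194062 0.084     ]] foot [[0.58848491 0.12096038 0.012     ]]
mid block [ 0.61637154 -0.11376898  0.0575    ] edge [[ 0.6143627  -0.11468107  0.073     ]] shoulder R [[ 0.59674967 -0.09779662  0.046     ]
 [ 0.63001512 -0.09546385  0.046     ]]
```

```bash
python3 -c "
from h import *
print(r.finish_job(), r.get_state()['clock'])"
```

```text
the job is handed in; nothing more can be done
the job is handed in; nothing more can be done
```

I finished the bench setup in about 33 s and handed it in. The arm was clear of everything, and no verdict was reported.

- **Ring and blank:** I laid the bolster ring on the anvil face first, then the blank on top of it. The last two wrist pictures put the blank within about 1.5 mm of the middle of the face. A picture taken before the blank went on put the ring within about 1 mm.
- **Punch:** The dark punch stands point up between the anvil and the quench pot. The final picture puts it 1–2 mm from the midpoint.
- **Chisel:** The chisel stands edge up between the anvil and the wooden block. It reads about 1–2 mm off the midpoint, mostly along x.
- **Left alone:** I did not touch the hammer, the wire brush or the coloured look-alike punches.

**Checks that disagreed:**
- The cameras differed by about 2–3 mm in absolute position, and the wrist camera read about 1.5–2 mm short of the gripper's own position. I compared everything within single wrist pictures to cancel that out.
- Known sizes such as the anvil face and block top read 2–4 % small in one wrist picture.
- The first ring approach stopped short at a joint limit. I tipped the tool 6° for the ring and blank pick-ups and kept that tilt when setting them down, so both lie flat.

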